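Vent the air, clear the reject cans and reset the seaming-roll gap with the gauge

ROBOT

A 7-joint arm with a two-finger parallel gripper is mounted at the origin on the work surface. World frame = base frame: x ahead of the robot, y to its left, z up, the work surface at z = 0. Lengths are in m, angles in rad, forces in N, time in s.
With the tool pointing down it reaches from about 0.4 to 0.9 m from the base axis. Payload 5.5 kg.
Tool frame: the origin (TCP) lies midway between the tips of the shut fingers; the grasp point (between the pads) lies 19 mm behind it; z points along the fingers, y is the line along which they close (so a half turn about z gives the same grasp; the last joint's range is limited). The gripper opens to 92 mm and grips with 3 to 60 N. Pads are 19 mm wide; open, the fingers measure 130 mm over their backs; the gripper's body (75 mm by 190 mm) begins 47 mm behind the grasp point.
Start: joints at [-0.858, 0.501, -0.427, 1.55, 0.221, 1.138, -0.21], TCP at [0.283, 0.585, 0.227] pointing down, gripper open.
Joint ranges: [-2.88, 2.88], [-0.31, 2.03], [-1.54, 1.56], [0.2, 2.42], [-1.41, 4.55], [0.19, 2.02], [-2.57, 2.57]. Speed limits (rad/s): [2.57, 2.57, 3.14, 3.14, 3.14, 3.14, 3.14].

INTERFACE

Orientations are given as a 3x3 rotation matrix whose columns are the frame's x, y, z axes.
In Python, from bench import env gives the robot as it stands.
- The arm moves only by the tool advance, called as name([rows], argument=value, ...), one row to a line, values as JSON. Schema: {"type":"object","properties":{"segments":{"type":"array","items":{"type":"array","items":{"type":"array","items":{"type":"number"},"minItems":7,"maxItems":7},"minItems":1,"maxItems":20},"minItems":1,"maxItems":1},"clamp_n":{"type":"number"},"only":{"type":"string"},"quiet":{"type":"boolean"},"lines":{"type":"string"}},"required":["segments"],"additionalProperties":false}. segments is a list that holds a single list of rows (three levels of brackets), with 1 to 20 rows, each of 7 numbers: the finger opening in m, then dx, dy, dz in m, then a rotation vector rx, ry, rz in rad; each row shifts and turns the commanded pose from where the row before left it, along the tool's axes as they then stand; what a row does not reach is not made up. A row lasts 1/10 s, in which the tool goes at most 0.05 m and 0.15 rad, less where a joint would pass 70% of its speed; a pose out of reach is approached as far as the arm can. The fingers move at their own pace and stop on an object; clamp_n is the grip in N (left out, the last holds). Time passes only in rows, so rows that do not move let the fingers close. The tool returns the time, the measured TCP pose, the force, the opening and the grip force at its end. only (a regular expression) keeps the lines of the reply that match it, lines (a string "A,B") keeps lines A to B, and quiet returns only ok. Input that does not fit is refused with a message, and nothing moves.
- env.read_state(): the state, without advancing time (a new reading comes with each control period).
- env.grab_frame(name): name is "scene" or "top" or "wrist"; returns a dict with "img" (384x512x3 uint8, red, green, blue), "K" (3x3 intrinsics, pixels), "k1" (the pictures are not rectified: a ray, as slopes to the right and down, at radius r is drawn at 1 + k1 r^2 times it, then the intrinsics apply), "origin" and "attitude" of the camera in the world. Camera axes: x right, y down, z forward; pixel columns grow to the right and rows downward; lengths in m; the calibration is good to about 2 mm. A picture is of the moment at which its call begins. There is no depth.
- env.hand_in(): hands the job in; it is judged then, once.
The state is a dict: "time": time; "joints": joint angles; "qd": joint speeds; "tau": joint torques, N m; "tcp_pos": TCP position; "tcp_rot": TCP orientation; "ft_force": force on the tool from outside, world axes, zero at the start; "wrist_torque": the same for the moment, N m; "width": finger opening in m; "grip_force": force on a finger pad.
Only numpy, scipy, OpenCV 4.12 (cv2) and the standard library are available. Lean on these libraries where they do the work, as an engineer would, in place of code of your own. Each camera call takes 0.05 s, during which the arm holds its last target. There are 200 camera calls.

TASK

The last cans came off this seaming head with loose seams. First vent its air line: pull the blue sleeve of the quick coupler fully back and, from there, let go so that it snaps home by itself. Then hang the yellow gap gauge with its blade between chuck and brass roll, turn the red adjusting screw until the blade just drags (with your hand off the gauge, the dial needle stands in the green, never far into the red), and hang the gauge back upright in its blue rest leaving the screw as set; all reject cans (red band, red dot on the lid) must end standing upright on the floor of the white tub (before or after setting the gap), and everything else stays where it is.

Things in the scene. Friction and masses are not known exactly. Their poses are not given: they have to be found in the camera images.
- coupler: Fixed quick air coupler on an aluminium foot plate 250 x 70 mm. Origin: underside on the table, below the middle of the sleeve at rest. Its axis is level, along the body's x, 95 mm above the table. A grey block 50 x 50 mm, 120 mm high, stands at x = +80 to +130 mm, a steel pipe post (dia 18 mm, 107 mm high) at x = -85 mm.
- sleeve_mid (a point): Middle of the blue spring sleeve (on its axis, 95 mm above the table; moves with it). Sleeve: 34 mm diameter, 48 mm long, along the coupler's x, a 5 mm wide, 40 mm diameter steel collar at each end; 38 mm of blue between the collars. Pinch it from above across its axis.
- sleeve (a joint): Travel of the sleeve in m: 0 home (forward), 0.018 fully back at its stop; it is pulled back along the coupler's +x, towards the grey block. Spring 3.5 N at home, 10 N fully back. Count 0.015 or more, kept for 0.2 s, as fully back.
- seamer: Seaming head on a fixed setting stand: grey base plate 30 mm high (body x -60 to 80, y -95 to 175 mm), dark steel chuck disc, dia 76 mm, centred at y = -38 mm, top 100 mm above the table. Origin: on the table under the point of the chuck's face that bounds the gap. The gap runs from there to the roll along body +y and is open from above.
- roll_face (a point): Point of the brass roll (dia 44 mm, top level with the chuck's, 100 mm above the table) nearest the chuck, at its top edge. Its y in the frame of seamer is the gap, 12 to 19 mm at the start. The roll sits on a spring, 2.5 N per mm; the blade pushes it away from the chuck (+y), at most 7 mm.
- screw_grip (a point): Point on the vertical axis of the red adjusting screw (knob dia 44 mm with a bar grip across it), at the height to grip, in the blue block 125 mm from the chuck face along seamer +y. At joint value 0 the bar lies along seamer x; it turns clockwise seen from above by the joint value. It stays where it is left (friction about 0.12 N m).
- screw (a joint): Angle of the adjusting screw, rad, 0 to 6.28, growing clockwise seen from above; 1 rad clockwise moves the roll 3 mm towards the chuck. The roll unit is mounted up to 1.5 mm differently each time, so the right angle is not the same from start to start.
- drag_dial (a joint): Needle of the white drag dial (dia 50 mm, on a black block that travels with the roll, between roll and screw on the side away from the robot), rad: 0 when nothing presses on the roll, growing clockwise from above, 0.25 rad per mm that the roll is pushed back (0.1 rad per N). Green (the blade just drags): 0.15 to 0.75. Above that is red; 1.35 (the middle of the red band) is never to be exceeded.
- gauge_rest: Blue fixed rest for the gauge: two walls 60 mm long (body x), 28 mm thick, 60 mm high, with an open slot 16 mm wide between them along body x. Foot plate 80 x 90 mm. Origin: centre of the underside.
- gauge: Gap gauge, 150 g, upright. Origin: middle of the blade's lower end. Steel blade 8 mm thick (y), 36 wide (x), z 0 to 50; yellow shoulder 36 (y) x 42 (x), z 50 to 58, that hangs on both sides of a slot; yellow grip tab 16 thick (y), 36 wide, z 58 to 100. Origin height hanging: 10 mm in the rest; 50 mm in the gap, blade flat to the chuck face, at seamer x = 0.
- tub: White open tub, fixed, 200 mm (body x) x 260 mm (body y), 36 mm high, walls and floor 5 mm. Origin: centre of the underside.
- can1: Reject can: closed steel can with a red band low on its side and a red dot on its gold lid, 60 mm diameter, 52 mm high, 220 g. Origin: centre of its underside, z up. May be absent (two to four of the four are there).
- can2: Reject can: closed steel can with a red band low on its side and a red dot on its gold lid, 60 mm diameter, 52 mm high, 220 g. Origin: centre of its underside, z up. May be absent (two to four of the four are there).
- can3: Reject can: closed steel can with a red band low on its side and a red dot on its gold lid, 60 mm diameter, 52 mm high, 220 g. Origin: centre of its underside, z up. May be absent (two to four of the four are there).
- can4: Reject can: closed steel can with a red band low on its side and a red dot on its gold lid, 60 mm diameter, 52 mm high, 220 g. Origin: centre of its underside, z up. May be absent (two to four of the four are there).
- gold_can1: Tall can with gold mouth, dia 80 mm, 110 mm high, no red band: leave it.
- gold_can2: As gold_can1: leave it.
- lids: Stack of gold can lids, dia 72 mm, 29 mm high: leave it.
- wrench: Wrench lying on the table, 160 mm long: leave it.
- brush: Brush lying on the table, 180 mm long: leave it.
- spray: White bottle, dia 66 mm, 170 mm high: leave it.
- carton: Cardboard carton 80 x 120 x 80 mm: leave it.

How it is judged:
By the outcome, as a careful person would: the job done as asked, in the order asked, and still so for the second after the job is handed in, with the robot touching nothing.
Of can1, can2, can3, can4 only 2 to 4 are there at a start; the rules pass over those that are not, and their reading is None.
At some moment in a run one of can1, can2, can3, can4 may be knocked a few centimetres aside while the robot is not near it.
It also fails if it takes over 210 s, if anything falls off the work surface, if the arm or the gripper's body presses on something with over 40 N, if the wrist force passes 120 N, or if a joint passes its speed limit or range.

## Working session

There is one attempt and no reset: what is moved stays moved. The work goes in short steps, Python scripts to look and compute and a tool call to move; the robot and the scene stay as the last step left them, time stands still between calls to the robot, and variables do not carry over. Pictures are saved under pics/ and viewed, at most 14 in all, crops included, and the job is handed in when it is done.

```bash
ls; mkdir -p pics; cat > h.py <<'E'
import numpy as np, cv2
from bench import env
def shot(n,f=None):
    d=env.grab_frame(n)
    if f: cv2.imwrite('pics/'+f,d['img'][:,:,::-1])
    return d
def ray(d,u,v):
    K=np.array(d['K']);k=d['k1']
    p=np.array([(u-K[0,2])/K[0,0],(v-K[1,2])/K[1,1]]);q=p.copy()
    for _ in range(30): q=p/(1+k*(q@q))
    return np.array(d['origin']),np.array(d['attitude'])@np.array([q[0],q[1],1])
def onz(d,u,v,z):
    o,r=ray(d,u,v); return o+r*(z-o[2])/r[2]
def proj(d,P):
    K=np.array(d['K']);c=np.array(d['attitude']).T@(np.array(P)-np.array(d['origin']))
    s=c[:2]/c[2]; s=s*(1+d['k1']*(s@s)); return K[0,0]*s[0]+K[0,2],K[1,1]*s[1]+K[1,2]
def blobs(d,lo,hi,amin=20):
    m=cv2.inRange(cv2.cvtColor(d['img'],cv2.COLOR_RGB2HSV),np.array(lo),np.array(hi))
    n,l,s,c=cv2.connectedComponentsWithStats(m)
    return [(tuple(np.round(c[i],1)),int(s[i,4]),tuple(map(int,s[i,:4]))) for i in range(1,n) if s[i,4]>=amin]
E
python3 - <<'E'
from h import *
import pickle
D={n:shot(n,n+'0.png') for n in('scene','top','wrist')}
pickle.dump(D,open('d0.pkl','wb'))
for n in D: print(n,D[n]['origin'],np.round(D[n]['attitude'],3).tolist(),D[n]['K'],D[n]['k1'])
s=env.read_state();print(s['tcp_pos'],s['tcp_rot'],s['width'],s['ft_force'])
E
```

```text
bench.py
pics
scene [1.00686384 0.41353061 0.70962278] [[-0.732, 0.482, -0.482], [0.681, 0.536, -0.499], [0.018, -0.694, -0.72]] [[360.8989609    0.         254.45199842]
 [  0.         360.8989609  191.6400454 ]
 [  0.           0.           1.        ]] 0.0027014559443612426
top [0.38147432 0.00527609 1.21434311] [[0.012, -0.985, 0.172], [-0.999, -0.017, -0.028], [0.031, -0.171, -0.985]] [[415.92581482   0.         255.58684627]
 [  0.         415.92581482 187.82282381]
 [  0.           0.           1.        ]] 0.05075004126251912
wrist [0.20807888 0.61999283 0.38327552] [[0.435, 0.859, 0.269], [0.901, -0.414, -0.132], [-0.001, 0.3, -0.954]] [[296.9973347    0.         255.06546184]
 [  0.         296.9973347  194.04143   ]
 [  0.           0.           1.        ]] -0.021332319401460194
[0.2823989  0.58485219 0.22589793] [[-9.00553067e-01  4.34745500e-01 -7.24062414e-04]
 [ 4.34746098e-01  9.00552058e-01 -1.34925723e-03]
 [ 6.54723889e-05 -1.52986104e-03 -9.99998828e-01]] 0.09174272514432266 [-0.23502042  0.9372142   0.02373493]
```

View pics/top0.png

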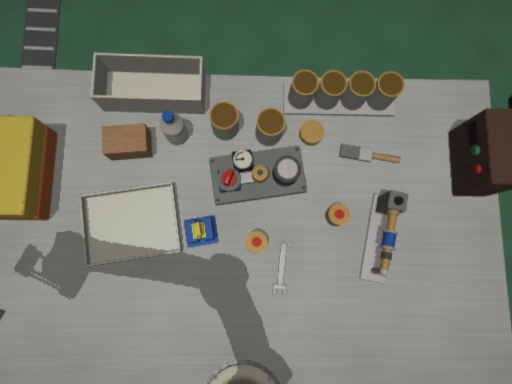

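View pics/scene0.png

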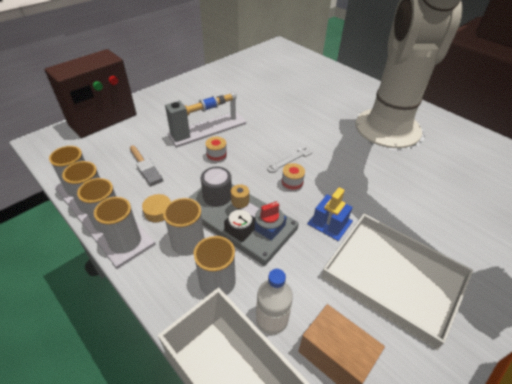

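Top view: two reject cans at (256,242) and (339,214). The coupler is at about (389,240), the seamer at (258,175), the gauge in its rest at (201,231), and the tub at (131,225). The box at (148,82) is a taller decoy. The scene view agrees.

```bash
python3 - <<'E'
from h import *
import pickle
D=pickle.load(open('d0.pkl','rb'))
t=D['top']
for nm,lo,hi in [('red',(0,140,90),(8,255,255)),('red2',(172,140,90),(179,255,255)),('blue',(105,130,60),(125,255,255)),('yel',(22,150,120),(32,255,255)),('gold',(10,120,100),(21,255,255))]:
    for n in('top','scene'):
        print(nm,n,blobs(D[n],lo,hi,12))
c=t['img'][130:290,60:420]
im=cv2.resize(t['img'][140:290,70:420],None,fx=2.28,fy=2.28,interpolation=cv2.INTER_CUBIC)
a=cv2.resize(t['img'][140:210,200:312],None,fx=7,fy=7,interpolation=cv2.INTER_CUBIC)
cv2.imwrite('pics/crop1.png',a[:,:,::-1])
E
```

```text
red top [((np.float64(478.6), np.float64(168.6)), 34, (476, 165, 6, 8)), ((np.float64(228.3), np.float64(177.9)), 173, (221, 170, 15, 16)), ((np.float64(339.0), np.float64(213.8)), 69, (335, 209, 9, 10)), ((np.float64(256.1), np.float64(241.5)), 74, (252, 237, 9, 10))]
red scene [((np.float64(112.6), np.float64(79.1)), 51, (109, 75, 8, 9)), ((np.float64(215.5), np.float64(142.1)), 37, (212, 140, 8, 6)), ((np.float64(293.7), np.float64(169.9)), 51, (289, 167, 10, 7)), ((np.float64(269.7), np.float64(212.6)), 250, (262, 204, 17, 18))]
red2 top []
red2 scene []
blue top [((np.float64(167.3), np.float64(116.1)), 98, (162, 111, 11, 11)), ((np.float64(201.9), np.float64(231.5)), 523, (185, 216, 33, 31)), ((np.float64(388.6), np.float64(238.7)), 151, (382, 232, 14, 15))]
blue scene [((np.float64(209.7), np.float64(101.9)), 71, (205, 98, 10, 9)), ((np.float64(322.6), np.float64(205.0)), 109, (316, 195, 14, 20)), ((np.float64(342.4), np.float64(214.3)), 164, (332, 205, 20, 18)), ((np.float64(332.1), np.float64(228.8)), 219, (309, 219, 43, 21)), ((np.float64(276.6), np.float64(276.9)), 196, (2
[... 1337 characters left out ...]
64(96.9)), 21, (225, 95, 6, 5)), ((np.float64(194.0), np.float64(107.1)), 71, (187, 103, 15, 9)), ((np.float64(215.4), np.float64(143.4)), 133, (207, 138, 18, 12)), ((np.float64(90.4), np.float64(185.4)), 2431, (50, 147, 80, 77)), ((np.float64(293.3), np.float64(171.1)), 171, (284, 164, 20, 14)), ((np.float64(239.4), np.float64(195.4)), 231, (231, 186, 17, 21)), ((np.float64(171.5), np.float64(210.2)), 1314, (143, 195, 58, 32)), ((np.float64(333.4), np.float64(203.5)), 119, (326, 194, 17, 19)), ((np.float64(214.0), np.float64(253.0)), 1098, (194, 236, 40, 35)), ((np.float64(348.7), np.float64(349.8)), 2121, (309, 323, 73, 60)), ((np.float64(504.0), np.float64(371.7)), 21, (500, 365, 8, 15))]
```

View pics/crop1.png

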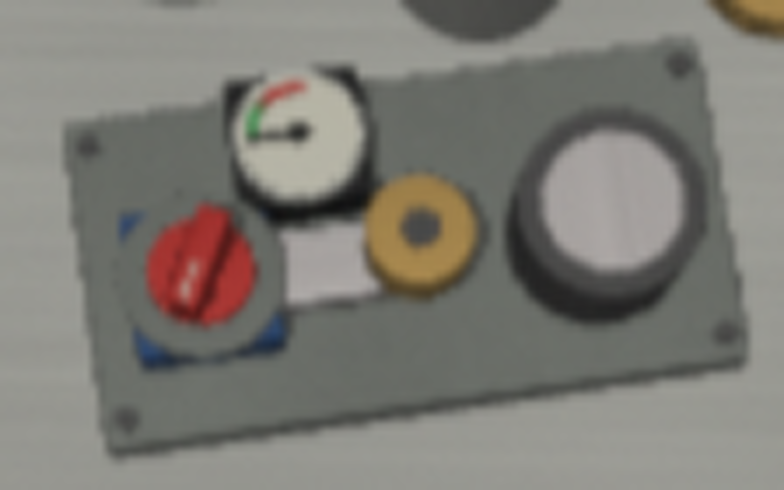

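Crop (7x, offset 200,140): the screw centre is at crop (200,268), roll (422,227), chuck (613,200). The dial sits on the far side with its needle at zero, so seamer +y points image-left. Next I compute positions.

```bash
cat >> h.py <<'E'
def tri(*ps):
    A=np.zeros((3,3));b=np.zeros(3)
    for d,u,v in ps:
        o,r=ray(d,u,v);r/=np.linalg.norm(r);M=np.eye(3)-np.outer(r,r);A+=M;b+=M@o
    return np.linalg.solve(A,b)
def deltas(x,y,z,yaw=None):
    "tool-frame move to TCP target; yaw = world angle of tool y axis (mod pi)"
    s=env.read_state();R=np.array(s['tcp_rot']);p=np.array(s['tcp_pos'])
    d=R.T@(np.array([x,y,z])-p)
    a=np.arctan2(R[1,1],R[0,1]); w=0
    if yaw is not None: w=-((yaw-a+np.pi/2)%np.pi-np.pi/2)
    print('t',round(s['time'],2),'tcp',np.round(p,4),'yawY',round(a,3),'j7',round(s['joints'][6],2),'tilt',np.round(R[:,2],3),'F',np.round(s['ft_force'],1),'w',round(s['width'],4))
    print('  move tool',np.round(d,4),'rz',round(w,3))
E
python3 - <<'E'
from h import *
import pickle
D=pickle.load(open('d0.pkl','rb'))
t=D['top'];sc=D['scene']
cr=lambda a,b:(200+a/7-.43,140+b/7-.43)
print('plate',[np.round(onz(t,*cr(*c),.03)[:2],4).tolist() for c in[(63,122),(697,38),(748,365),(112,455)]])
print('chuck',onz(t,*cr(608,204),.1),onz(t,*cr(613,200),.1),'roll',onz(t,*cr(422,227),.1))
print('screw tri',tri((t,228.3,177.9),(sc,269.7,212.6)))
print('can',onz(t,339,213.8,.052),tri((t,339,213.8),(sc,215.5,142.1)))
print('can',onz(t,256.1,241.5,.052),tri((t,256.1,241.5),(sc,293.7,169.9)))
print('sleeve',onz(t,388.6,238.7,.112),tri((t,388.6,238.7),(sc,209.7,101.9)))
print('axis ends gold',onz(t,391.9,218.6,.105),onz(t,384.6,263.2,.105),'post',onz(t,379,272,.107))
print('rest',onz(t,201.9,231.5,.03), 'yel',onz(t,201.,230,.1))
print('tub',[np.round(onz(t,u,v,.036)[:2],3).tolist() for u,v in[(82,196),(173,184),(180,252),(87,264)]])
E
```

```text
plate [[0.6767, 0.1093], [0.7183, -0.156], [0.5789, -0.1763], [0.5372, 0.085]]
chuck [ 0.63037768 -0.11105499  0.1       ] [ 0.63202094 -0.11302318  0.1       ] roll [ 0.61981085 -0.03808838  0.1       ]
screw tri [0.60522625 0.04919719 0.08011825]
can [ 0.51373681 -0.26439065  0.052     ] [ 0.51389283 -0.26464987  0.0511913 ]
can [ 0.43291063 -0.0315323   0.052     ] [ 0.43264907 -0.03115891  0.05195733]
sleeve [ 0.44298865 -0.38029452  0.112     ] [ 0.44190988 -0.38227599  0.10069888]
axis ends gold [ 0.49717914 -0.39408516  0.105     ] [ 0.37911905 -0.36913451  0.105     ] post [ 0.35625357 -0.35271157  0.107     ]
rest [0.45996828 0.12126026 0.03      ] yel [0.45926884 0.11692592 0.1       ]
tub [[0.555, 0.458], [0.594, 0.207], [0.402, 0.179], [0.368, 0.429]]
```

advance([
  [[0.092, 0, -0.04, 0, 0, 0, -0.15], [0.092, 0, -0.04, 0, 0, 0, -0.15], [0.092, 0, -0.04, 0, 0, 0, -0.15], [0.092, -0.016, -0.04, 0, 0, 0, 0], [0.092, -0.016, -0.04, 0, 0, 0, 0], [0.092, -0.016, -0.04, 0, 0, 0, 0], [0.092, -0.016, -0.04, 0, 0, 0, 0], [0.092, -0.016, -0.04, 0, 0, 0, 0], [0.092, -0.016, -0.04, 0, 0, 0, 0], [0.092, -0.016, -0.04, 0, 0, 0, 0], [0.092, -0.016, -0.04, 0, 0, 0, 0], [0.092, -0.016, -0.04, 0, 0, 0, 0], [0.092, -0.016, -0.04, 0, 0, 0, 0], [0.092, 0, 0, 0, 0, 0, 0]],
])

```text
time: 1.55
tcp_pos: [0.409, 0.0661, 0.2267]
tcp_rot: [[-1.0, 0.008, 0.001], [0.008, 1.0, -0.002], [-0.001, -0.002, -1.0]]
ft_force: [0.0, -0.5, -0.0]
width: 0.0918
grip_force: 0.0
```

```bash
python3 - <<'E'
from h import *
import pickle
d=shot('wrist','w1.png');pickle.dump(d,open('d1.pkl','wb'))
cv2.imwrite('pics/w1b.png',cv2.resize(d['img'],(800,600),interpolation=cv2.INTER_CUBIC)[:,:,::-1])
deltas(.44,-.38,.2,1.36)
E
```

```text
t 1.6 tcp [0.408  0.069  0.2266] yawY 1.565 j7 1.32 tilt [-0. -0. -1.] F [-0.1  0.5 -0.2] w 0.0919
  move tool [-0.0346 -0.4488  0.0268] rz 0.205
```

View pics/w1b.png

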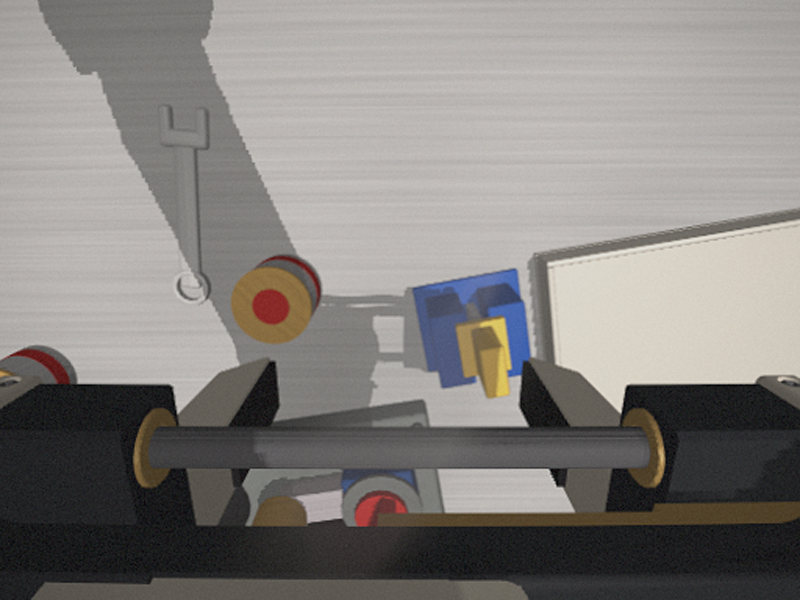

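Wrist view: the rest with the gauge is at (470,330) with its slot along image-vertical (about world x). The reject can is at (270,305), and the second can is at the left edge. I move to the coupler next.

advance([
  [[0.092, -0.003, -0.0375, 0, 0, 0, 0], [0.092, -0.003, -0.0375, 0, 0, 0, 0], [0.092, -0.003, -0.0375, 0, 0, 0, 0], [0.092, -0.003, -0.0375, 0, 0, 0, 0], [0.092, -0.003, -0.0375, 0, 0, 0, 0], [0.092, -0.003, -0.0375, 0, 0, 0, 0], [0.092, -0.003, -0.0375, 0, 0, 0, 0], [0.092, -0.003, -0.0375, 0, 0, 0, 0], [0.092, -0.003, -0.0375, 0, 0, 0, 0], [0.092, -0.003, -0.0375, 0, 0, 0, 0], [0.092, -0.003, -0.0375, 0, 0, 0, 0], [0.092, -0.003, -0.0375, 0, 0, 0, 0], [0.092, 0, 0, 0, 0, 0, 0.1], [0.092, 0, 0, 0, 0, 0, 0.1], [0.092, 0, 0, 0, 0, 0, 0]],
])

```text
time: 3.1
tcp_pos: [0.4444, -0.3769, 0.2261]
tcp_rot: [[-0.98, 0.198, -0.001], [0.198, 0.98, 0.001], [0.001, 0.001, -1.0]]
ft_force: [0.4, 0.1, -0.3]
width: 0.0919
grip_force: 0.0
```

```bash
python3 - <<'E'
from h import *
import pickle
d=shot('wrist','w2.png');pickle.dump(d,open('d2.pkl','wb'))
cv2.imwrite('pics/w2b.png',cv2.resize(d['img'],(800,600),interpolation=cv2.INTER_CUBIC)[:,:,::-1])
deltas(.44,-.38,.2,1.36)
for b in blobs(d,(105,130,40),(125,255,255)): print(b, onz(d,*b[0],.105))
E
```

```text
t 3.15 tcp [ 0.4444 -0.3768  0.2262] yawY 1.375 j7 2.1 tilt [-0.     0.001 -1.   ] F [ 1.2  0.7 -0.5] w 0.0921
  move tool [ 0.0037 -0.004   0.0262] rz 0.015
((np.float64(242.0), np.float64(187.0)), 788, (230, 171, 32, 38)) [ 0.43969682 -0.38934962  0.105     ]
```

View pics/w2b.png

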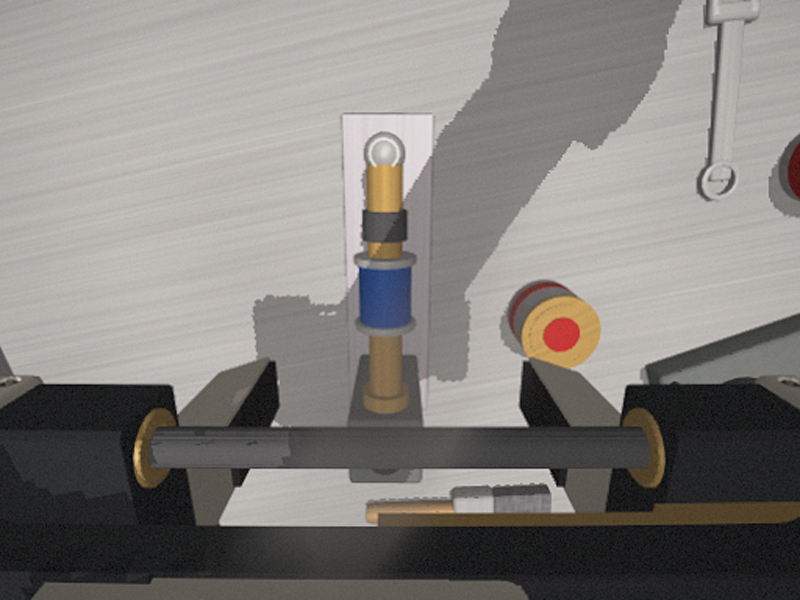

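Wrist view: sleeve (blue) at (386,293), post at (384,150), and the axis runs vertical in the image, so the tool is already aligned with it.

```bash
python3 - <<'E'
from h import *
import pickle
d=pickle.load(open('d2.pkl','rb'));q=1.5625
D=pickle.load(open('d0.pkl','rb'))
f=lambda u,v,z:onz(d,u/q,v/q,z)
post=f(384,152,.107);sl=f(386,293.5,.112);sa=f(386,293.5,.105)
print('post',post,'sleeve',sl,sa,'tip',f(386,400,.11))
print('plate c',f(342,113,.008),f(433,113,.008),f(347,405,.008),f(428,405,.008))
a=np.arctan2(*(sl-post)[1::-1]);print('axis yaw',a, 'dist',np.linalg.norm((sl-post)[:2]))
print('tri sleeve',tri((d,386/q,293.5/q),(D['top'],388.6,238.7)))
E
```

```text
post [ 0.35881995 -0.36844788  0.107     ] sleeve [ 0.43954964 -0.38411906  0.112     ] [ 0.44150728 -0.38470449  0.105     ] tip [ 0.51191574 -0.39939074  0.11      ]
plate c [ 0.32331294 -0.39620974  0.008     ] [ 0.33690823 -0.32893623  0.008     ] [ 0.56518203 -0.44947308  0.008     ] [ 0.57983938 -0.37706662  0.008     ]
axis yaw -0.19173449517118446 dist 0.08223666454210238
tri sleeve [ 0.44375204 -0.38540868  0.09721151]
```

advance([
  [[0.092, 0.0017, -0.0087, 0.03, 0, 0, 0], [0.092, 0, 0, 0.04, 0, 0, 0], [0.092, 0, 0, 0.04, 0, 0, 0], [0.092, 0, 0, 0.04, 0, 0, 0], [0.092, 0, 0, 0, 0, 0, 0], [0.02, 0, 0, 0, 0, 0, 0], [0.02, 0, 0, 0, 0, 0, 0], [0.02, 0, 0, 0, 0, 0, 0], [0.02, 0, 0, 0, 0, 0, 0], [0.02, 0, 0, 0, 0, 0, 0]],
], clamp_n=40)

```text
time: 4.15
tcp_pos: [0.4408, -0.387, 0.078]
tcp_rot: [[-0.98, 0.198, 0.002], [0.198, 0.98, -0.001], [-0.002, -0.001, -1.0]]
ft_force: [-0.1, -0.4, -0.6]
width: 0.0567
grip_force: 0.0
```

```bash
python3 -c "
from h import *
deltas(.441,-.385,.076,1.375)"
```

```text
t 4.15 tcp [ 0.4408 -0.387   0.078 ] yawY 1.371 j7 2.16 tilt [ 0.002 -0.001 -1.   ] F [-0.1 -0.4 -0.6] w 0.0567
  move tool [0.0002 0.002  0.002 ] rz -0.004
```

advance([
  [[0.02, 0, 0.001, 0, 0, 0, 0], [0.02, 0, 0, 0, 0, 0, 0], [0.02, 0, 0, 0, 0, 0, 0], [0.02, 0, 0, 0, 0, 0, 0], [0.02, 0, 0, 0, 0, 0, 0], [0.02, 0, 0, 0, 0, 0, 0], [0.02, 0, 0, 0, 0, 0, 0]],
], clamp_n=40)

```text
time: 4.85
tcp_pos: [0.4404, -0.3852, 0.0767]
tcp_rot: [[-0.98, 0.198, -0.0], [0.198, 0.98, 0.001], [0.0, 0.001, -1.0]]
ft_force: [-0.2, 2.6, 2.6]
width: 0.0329
grip_force: 40.0
```

advance([
  [[0.02, -0.004, 0, 0, 0, 0, 0], [0.02, -0.004, 0, 0, 0, 0, 0], [0.02, -0.004, 0, 0, 0, 0, 0], [0.02, 0, 0, 0, 0, 0, 0]],
])

```text
time: 5.25
tcp_pos: [0.4504, -0.3873, 0.0766]
tcp_rot: [[-0.98, 0.199, -0.004], [0.199, 0.98, 0.002], [0.004, 0.001, -1.0]]
ft_force: [-5.3, 4.8, 8.2]
width: 0.0332
grip_force: 40.0
```

advance([
  [[0.02, -0.004, 0, 0, 0, 0, 0], [0.02, -0.004, 0, 0, 0, 0, 0], [0.02, 0, 0, 0, 0, 0, 0]],
])

```text
time: 5.55
tcp_pos: [0.4572, -0.3887, 0.0766]
tcp_rot: [[-0.98, 0.199, -0.005], [0.199, 0.98, 0.003], [0.006, 0.002, -1.0]]
ft_force: [-8.3, 5.0, 11.3]
width: 0.0335
grip_force: 40.0
```

advance([
  [[0.02, -0.003, 0, 0, 0, 0, 0], [0.02, 0, 0, 0, 0, 0, 0], [0.02, 0, 0, 0, 0, 0, 0]],
])

```text
time: 5.85
tcp_pos: [0.4581, -0.3888, 0.0766]
tcp_rot: [[-0.98, 0.2, -0.008], [0.2, 0.98, 0.005], [0.009, 0.003, -1.0]]
ft_force: [-12.3, 7.0, 15.0]
width: 0.0332
grip_force: 40.0
```

```bash
python3 - <<'E'
from h import *
d=shot('wrist','w3.png')
for b in blobs(d,(105,130,40),(125,255,255)): print(b)
t=shot('top');
for b in blobs(t,(105,130,40),(125,255,255)): print(b)
E
```

```text
((np.float64(256.3), np.float64(268.2)), 211, (237, 260, 39, 13))
((np.float64(255.1), np.float64(307.4)), 750, (226, 300, 59, 18))
((np.float64(167.3), np.float64(116.1)), 98, (162, 111, 11, 11))
((np.float64(201.9), np.float64(231.5)), 524, (185, 216, 33, 31))
```

At the stop: 18 mm travelled and the force jumped. I let go now.

advance([
  [[0.02, 0, 0, 0, 0, 0, 0], [0.092, 0, 0, 0, 0, 0, 0], [0.092, 0, 0, 0, 0, 0, 0], [0.092, 0, 0, 0, 0, 0, 0], [0.092, 0, 0, 0, 0, 0, 0], [0.092, 0, 0, 0, 0, 0, 0], [0.092, 0, 0, 0, 0, 0, 0], [0.092, 0, 0, -0.04, 0, 0, 0], [0.092, 0, 0, -0.04, 0, 0, 0], [0.092, 0, 0, -0.04, 0, 0, 0], [0.092, 0, 0, -0.04, 0, 0, 0], [0.092, 0, 0, 0, 0, 0, 0]],
])

```text
time: 7.15
tcp_pos: [0.4662, -0.3928, 0.2435]
tcp_rot: [[-0.98, 0.198, 0.01], [0.198, 0.98, -0.007], [-0.011, -0.005, -1.0]]
ft_force: [0.7, -0.4, 1.0]
width: 0.0915
grip_force: 0.0
```

```bash
python3 - <<'E'
from h import *
t=shot('top')
for b in blobs(t,(105,130,60),(125,255,255)): print(b)
d=shot('wrist','w4.png')
for b in blobs(d,(105,130,40),(125,255,255)): print(b, onz(d,*b[0],.112))
for b in blobs(t,(0,140,90),(8,255,255)): print(b,onz(t,*b[0],.052))
deltas(.458,.12,.23,1.5)
E
```

```text
((np.float64(167.3), np.float64(116.0)), 99, (162, 111, 11, 11))
((np.float64(201.9), np.float64(231.5)), 524, (185, 216, 33, 31))
((np.float64(388.6), np.float64(239.3)), 130, (383, 234, 12, 12))
((np.float64(255.9), np.float64(161.0)), 1021, (242, 144, 31, 37)) [ 0.43995573 -0.38662097  0.112     ]
((np.float64(478.6), np.float64(168.6)), 34, (476, 165, 6, 8)) [ 0.65102353 -0.66750694  0.052     ]
((np.float64(228.4), np.float64(177.9)), 173, (221, 170, 15, 16)) [0.6112666  0.04936055 0.052     ]
((np.float64(339.1), np.float64(213.8)), 67, (335, 210, 9, 9)) [ 0.51374151 -0.26467325  0.052     ]
((np.float64(256.1), np.float64(241.5)), 74, (252, 237, 9, 10)) [ 0.43291063 -0.0315323   0.052     ]
t 7.25 tcp [ 0.4637 -0.3905  0.238 ] yawY 1.371 j7 2.1 tilt [ 0.003 -0.002 -1.   ] F [ 0.2  0.6 -0.9] w 0.0921
  move tool [0.1068 0.4992 0.0072] rz -0.129
```

Sleeve is back home. The nearest reject can is next.

advance([
  [[0.092, -0.006, 0.0333, 0, 0, 0, 0], [0.092, -0.006, 0.0333, 0, 0, 0, 0], [0.092, -0.006, 0.0333, 0, 0, 0, 0], [0.092, -0.006, 0.0333, 0, 0, 0, 0], [0.092, 0, 0, 0.04, 0, 0, 0], [0.092, 0, 0, 0.04, 0, 0, 0], [0.092, 0, 0, 0.04, 0, 0, 0], [0.092, 0, 0, 0.04, 0, 0, 0], [0.092, 0, 0, 0.04, 0, 0, 0], [0.092, 0, 0, 0.021, 0, 0, 0], [0.092, 0, 0, 0, 0, 0, 0], [0.05, 0, 0, 0, 0, 0, 0], [0.05, 0, 0, 0, 0, 0, 0], [0.05, 0, 0, 0, 0, 0, 0], [0.05, 0, 0, 0, 0, 0, 0], [0.05, 0, 0, 0, 0, 0, 0], [0.05, 0, 0, 0, 0, 0, 0]],
], clamp_n=25)

```text
time: 8.95
tcp_pos: [0.5137, -0.2646, 0.0168]
tcp_rot: [[-0.98, 0.198, 0.002], [0.198, 0.98, -0.0], [-0.002, -0.0, -1.0]]
ft_force: [-0.3, 1.1, 5.9]
width: 0.0596
grip_force: 25.0
```

```bash
python3 -c "
from h import *
deltas(.5137,-.2647,.017,1.371)"
```

```text
t 8.95 tcp [ 0.5137 -0.2646  0.0168] yawY 1.371 j7 1.9 tilt [ 0.002 -0.    -1.   ] F [-0.3  1.1  5.9] w 0.0596
  move tool [-0.     -0.0001 -0.0002] rz 0.0
```

advance([
  [[0.05, 0, 0, -0.04, 0, 0, 0], [0.05, 0, 0, -0.04, 0, 0, 0], [0.05, 0, 0, -0.04, 0, 0, -0.115], [0.05, 0, 0, -0.04, 0, 0, -0.115], [0.05, 0, 0, -0.03, 0, 0, -0.115], [0.05, 0, 0, 0, 0, 0, 0]],
], clamp_n=25)

```text
time: 9.55
tcp_pos: [0.5156, -0.2659, 0.2108]
tcp_rot: [[-0.989, -0.147, 0.008], [-0.147, 0.989, -0.004], [-0.008, -0.005, -1.0]]
ft_force: [0.6, -0.0, -2.7]
width: 0.0599
grip_force: 25.0
```

advance([
  [[0.05, -0.0032, 0.04, 0, 0, 0, 0], [0.05, -0.0032, 0.04, 0, 0, 0, 0], [0.05, -0.0032, 0.04, 0, 0, 0, 0], [0.05, -0.0032, 0.04, 0, 0, 0, 0], [0.05, -0.0032, 0.04, 0, 0, 0, 0], [0.05, -0.0032, 0.04, 0, 0, 0, 0], [0.05, -0.0032, 0.04, 0, 0, 0, 0], [0.05, -0.0032, 0.04, 0, 0, 0, 0], [0.05, -0.0032, 0.04, 0, 0, 0, 0], [0.05, -0.0032, 0.04, 0, 0, 0, 0], [0.05, -0.0032, 0.04, 0, 0, 0, 0], [0.05, -0.0032, 0.04, 0, 0, 0, 0], [0.05, -0.0032, 0.04, 0, 0, 0, 0], [0.05, -0.0032, 0.04, 0, 0, 0, 0], [0.05, -0.0032, 0.04, 0, 0, 0, 0], [0.05, -0.0032, 0.04, 0, 0, 0, 0], [0.05, 0, 0, 0, 0, 0, 0]],
])

```text
time: 11.25
tcp_pos: [0.4671, 0.3834, 0.2042]
tcp_rot: [[-0.988, -0.152, -0.003], [-0.152, 0.988, 0.004], [0.003, 0.004, -1.0]]
ft_force: [-1.4, 0.1, -2.3]
width: 0.0595
grip_force: 25.0
```

```bash
python3 - <<'E'
from h import *
deltas(.471,.377,.023,1.716)
d=shot('wrist')
cv2.imwrite('pics/w5.png',cv2.resize(d['img'],(800,600),interpolation=cv2.INTER_CUBIC)[:,:,::-1])
E
```

```text
t 11.25 tcp [0.4671 0.3834 0.2042] yawY 1.723 j7 0.9 tilt [-0.003  0.004 -1.   ] F [-1.4  0.1 -2.3] w 0.0595
  move tool [-0.0034 -0.0077  0.1811] rz 0.007
```

View pics/w5.png

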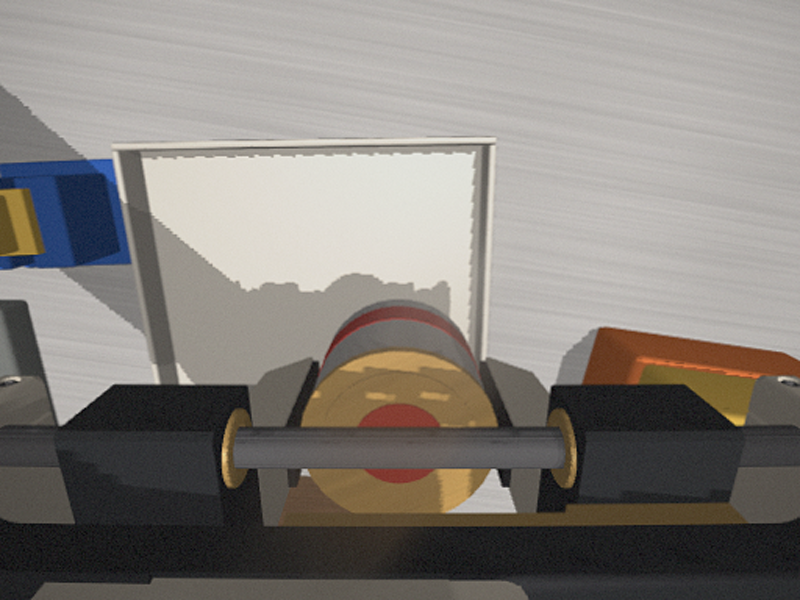

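The tub is aligned with the tool. I lower the can into its +y half.

advance([
  [[0.05, -0.0033, -0.017, 0.04, 0, 0, 0], [0.05, 0, 0, 0.04, 0, 0, 0], [0.05, 0, 0, 0.04, 0, 0, 0], [0.05, 0, 0, 0.04, 0, 0, 0], [0.05, 0, 0, 0.018, 0, 0, 0], [0.05, 0, 0, 0, 0, 0, 0], [0.05, 0, 0, 0.0035, 0, 0, 0], [0.05, 0, 0, 0, 0, 0, 0]],
], clamp_n=25)

```text
time: 12.1
tcp_pos: [0.4772, 0.3597, 0.0249]
tcp_rot: [[-0.99, -0.144, 0.001], [-0.144, 0.99, 0.0], [-0.001, 0.0, -1.0]]
ft_force: [-0.9, 0.3, -1.6]
width: 0.0599
grip_force: 25.0
```

advance([
  [[0.076, 0, 0, 0, 0, 0, 0], [0.076, 0, 0, 0, 0, 0, 0], [0.076, 0, 0, 0, 0, 0, 0], [0.076, 0, 0, -0.04, 0, 0, 0], [0.076, 0, 0, -0.04, 0, 0, 0], [0.076, 0, 0, -0.04, 0, 0, 0], [0.076, 0, 0, -0.04, 0, 0, 0], [0.092, 0, 0, -0.02, 0, 0, 0]],
])

```text
time: 12.9
tcp_pos: [0.4782, 0.3614, 0.209]
tcp_rot: [[-0.989, -0.145, 0.005], [-0.145, 0.989, 0.004], [-0.006, 0.003, -1.0]]
ft_force: [0.6, -0.2, 0.4]
width: 0.0801
grip_force: 0.0
```

```bash
python3 - <<'E'
from h import *
t=shot('top');d=shot('wrist')
for z,n in((.057,t),(.057,d)):
  for b in blobs(n,(0,140,90),(8,255,255)): print(b[0],b[1],onz(n,*b[0],.057)[:2],onz(n,*b[0],.052)[:2])
deltas(.4329,-.0315,.2,1.716)
E
```

```text
(np.float64(478.5), np.float64(168.5)) 35 [ 0.650152   -0.66435297] [ 0.65131276 -0.66724593]
(np.float64(228.4), np.float64(177.9)) 174 [0.61027812 0.04917092] [0.6112666  0.04936055]
(np.float64(256.1), np.float64(241.5)) 74 [ 0.43268937 -0.03137396] [ 0.43291063 -0.0315323 ]
(np.float64(252.1), np.float64(177.4)) 470 [0.47759416 0.35929731] [0.47890037 0.35946   ]
t 13.0 tcp [0.4788 0.3618 0.209 ] yawY 1.716 j7 0.93 tilt [ 0.007  0.005 -1.   ] F [ 0.2  1.1 -0.2] w 0.0879
  move tool [ 0.1024 -0.3826  0.0067] rz 0.0
```

```bash
python3 - <<'E'
from h import *
import pickle
d=pickle.load(open('d1.pkl','rb'));q=1.5625
for u,v in((190,288),(208,295),(205,275),(190,200)): print(onz(d,u/q,v/q,.006))
for b in blobs(d,(0,140,90),(8,255,255)): print(b,onz(d,*b[0],.052))
E
```

```text
[ 0.4305768  -0.11206777  0.006     ]
[ 0.43690095 -0.09745964  0.006     ]
[ 0.41933839 -0.09769447  0.006     ]
[ 0.35731077 -0.10167351  0.006     ]
((np.float64(198.0), np.float64(175.2)), 49, (191, 167, 13, 22)) [ 4.07762434e-01 -2.25574247e-04  5.20000000e-02]
((np.float64(172.9), np.float64(196.0)), 390, (162, 185, 23, 23)) [ 0.4326701  -0.03150455  0.052     ]
((np.float64(26.9), np.float64(230.4)), 158, (7, 224, 35, 21)) [ 0.47599605 -0.21767525  0.052     ]
((np.float64(238.4), np.float64(325.9)), 244, (227, 317, 33, 20)) [0.62025504 0.04083373 0.052     ]
```

advance([
  [[0.076, 0.0114, -0.0425, 0, 0, 0, 0], [0.076, 0.0114, -0.0425, 0, 0, 0, 0], [0.076, 0.0114, -0.0425, 0, 0, 0, 0], [0.076, 0.0114, -0.0425, 0, 0, 0, 0], [0.076, 0.0114, -0.0425, 0, 0, 0, 0], [0.076, 0.0114, -0.0425, 0, 0, 0, 0], [0.076, 0.0114, -0.0425, 0, 0, 0, 0], [0.076, 0.0114, -0.0425, 0, 0, 0, 0], [0.076, 0.0112, -0.0425, 0, 0, 0, 0], [0.076, 0, 0, 0, 0, 0, 0], [0.076, 0, 0, 0, 0, 0, 0]],
])

```text
time: 14.1
tcp_pos: [0.4301, -0.0341, 0.2037]
tcp_rot: [[-0.99, -0.142, -0.001], [-0.142, 0.99, 0.0], [0.001, 0.0, -1.0]]
ft_force: [0.7, 1.2, 0.3]
width: 0.0762
grip_force: 0.0
```

```bash
python3 -c "
from h import *
d=shot('wrist');t=shot('top')
for n in(d,t):
  for b in blobs(n,(0,140,90),(8,255,255),40): print(b[0],b[1],onz(n,*b[0],.052)[:2])
deltas(.4328,-.0315,.017,1.716)"
```

```text
(np.float64(256.0), np.float64(182.5)) 413 [ 0.43144077 -0.03305342]
(np.float64(303.3), np.float64(324.7)) 179 [0.60833923 0.05329413]
(np.float64(228.4), np.float64(177.9)) 171 [0.6112666  0.04936055]
(np.float64(113.2), np.float64(222.9)) 75 [0.47925467 0.36233636]
t 14.2 tcp [ 0.4306 -0.0322  0.2039] yawY 1.717 j7 1.73 tilt [-0.001  0.    -1.   ] F [ 0.6 -0.2  0.8] w 0.0761
  move tool [-0.0024  0.0003  0.1869] rz 0.001
```

advance([
  [[0.076, -0.002, 0, 0.04, 0, 0, 0], [0.076, 0, 0, 0.04, 0, 0, 0], [0.076, 0, 0, 0.04, 0, 0, 0], [0.076, 0, 0, 0.04, 0, 0, 0], [0.076, 0, 0, 0.027, 0, 0, 0], [0.076, 0, 0, 0, 0, 0, 0], [0.05, 0, 0, 0, 0, 0, 0], [0.05, 0, 0, 0, 0, 0, 0], [0.05, 0, 0, 0, 0, 0, 0], [0.05, 0, 0, 0, 0, 0, 0], [0.05, 0, 0, 0, 0, 0, 0]],
], clamp_n=25)

```text
time: 15.3
tcp_pos: [0.4343, -0.0326, 0.0187]
tcp_rot: [[-0.989, -0.145, 0.003], [-0.145, 0.989, 0.0], [-0.003, -0.0, -1.0]]
ft_force: [-0.8, 2.3, 8.2]
width: 0.0596
grip_force: 25.0
```

advance([
  [[0.05, 0, 0, -0.04, 0, 0, 0], [0.05, 0, 0, -0.04, 0, 0, 0], [0.05, 0, 0, -0.04, 0, 0, 0], [0.05, 0, 0, -0.04, 0, 0, 0], [0.05, 0, 0, -0.03, 0, 0, 0], [0.05, 0, 0, 0, 0, 0, 0]],
])

```text
time: 15.9
tcp_pos: [0.4356, -0.0334, 0.2117]
tcp_rot: [[-0.99, -0.144, 0.009], [-0.144, 0.99, -0.0], [-0.009, -0.002, -1.0]]
ft_force: [1.1, 0.4, -1.9]
width: 0.0595
grip_force: 25.0
```

```bash
python3 -c "
from h import *
deltas(.489,.253,.023,1.716)"
```

```text
t 15.9 tcp [ 0.4356 -0.0334  0.2117] yawY 1.715 j7 1.73 tilt [ 0.009 -0.    -1.   ] F [ 1.1  0.4 -1.9] w 0.0595
  move tool [-0.0924  0.276   0.1891] rz -0.001
```

advance([
  [[0.05, -0.0132, 0.0395, 0, 0, 0, 0], [0.05, -0.0132, 0.0395, 0, 0, 0, 0], [0.05, -0.0132, 0.0395, 0, 0, 0, 0], [0.05, -0.0132, 0.0395, 0, 0, 0, 0], [0.05, -0.0132, 0.0395, 0, 0, 0, 0], [0.05, -0.0132, 0.0395, 0, 0, 0, 0], [0.05, -0.0132, 0.0390, 0, 0, 0, 0], [0.05, 0, 0, 0, 0, 0, 0], [0.05, 0, 0, 0, 0, 0, 0]],
], clamp_n=25)

```text
time: 16.8
tcp_pos: [0.4828, 0.2538, 0.2055]
tcp_rot: [[-0.989, -0.147, -0.003], [-0.147, 0.989, -0.001], [0.003, -0.001, -1.0]]
ft_force: [0.2, -1.1, -2.5]
width: 0.0598
grip_force: 25.0
```

```bash
python3 -c "
from h import *
deltas(.489,.254,.0237,1.716)"
```

```text
t 16.8 tcp [0.4828 0.2538 0.2055] yawY 1.719 j7 1.12 tilt [-0.003 -0.001 -1.   ] F [ 0.2 -1.1 -2.5] w 0.0598
  move tool [-0.0067 -0.0006  0.1818] rz 0.003
```

advance([
  [[0.05, -0.004, -0.0, 0.04, 0, 0, 0], [0.05, 0, 0, 0.04, 0, 0, 0], [0.05, 0, 0, 0.04, 0, 0, 0], [0.05, 0, 0, 0.04, 0, 0, 0], [0.05, 0, 0, 0.019, 0, 0, 0], [0.05, 0, 0, 0, 0, 0, 0], [0.05, 0, 0, 0.0035, 0, 0, 0], [0.05, 0, 0, 0, 0, 0, 0]],
], clamp_n=25)

```text
time: 17.6
tcp_pos: [0.4887, 0.2535, 0.0255]
tcp_rot: [[-0.99, -0.144, 0.001], [-0.144, 0.99, 0.0], [-0.001, 0.0, -1.0]]
ft_force: [0.0, 0.1, -2.2]
width: 0.0597
grip_force: 25.0
```

advance([
  [[0.076, 0, 0, 0, 0, 0, 0], [0.076, 0, 0, 0, 0, 0, 0], [0.076, 0, 0, 0, 0, 0, 0], [0.076, 0, 0, -0.04, 0, 0, 0], [0.076, 0, 0, -0.04, 0, 0, 0], [0.076, 0, 0, -0.04, 0, 0, 0], [0.076, 0, 0, -0.04, 0, 0, 0], [0.076, 0, 0, -0.04, 0, 0, 0], [0.076, 0, 0, 0, 0, 0, 0]],
])

```text
time: 18.5
tcp_pos: [0.4916, 0.2562, 0.2316]
tcp_rot: [[-0.989, -0.145, 0.011], [-0.145, 0.989, 0.006], [-0.011, 0.004, -1.0]]
ft_force: [0.4, 0.3, 1.1]
width: 0.0761
grip_force: 0.0
```

```bash
python3 - <<'E'
from h import *
d=shot('wrist')
for b in blobs(d,(0,140,90),(8,255,255),40): print(b[0],b[1],onz(d,*b[0],.057)[:2])
deltas(.458,.119,.2,1.716)
E
```

```text
(np.float64(252.5), np.float64(170.0)) 446 [0.48711019 0.25309803]
(np.float64(345.3), np.float64(175.2)) 438 [0.47773369 0.35983319]
(np.float64(65.9), np.float64(237.9)) 432 [0.60570456 0.03610495]
t 18.55 tcp [0.4902 0.2553 0.2286] yawY 1.716 j7 1.12 tilt [ 0.007  0.003 -1.   ] F [ 0.  -0.4 -0.2] w 0.0757
  move tool [ 0.0518 -0.1303  0.0279] rz 0.0
```

advance([
  [[0.076, 0, -0.034, 0, 0, 0, 0], [0.076, 0, -0.034, 0, 0, 0, 0], [0.076, 0, -0.034, 0, 0, 0, 0], [0.076, 0, -0.034, 0, 0, 0, 0], [0.076, 0, 0, -0.02, 0, 0, 0], [0.076, 0, 0, 0, 0, 0, 0]],
])

```text
time: 19.15
tcp_pos: [0.5087, 0.1183, 0.2456]
tcp_rot: [[-0.99, -0.142, 0.002], [-0.142, 0.99, 0.0], [-0.002, 0.0, -1.0]]
ft_force: [1.0, 1.1, 0.8]
width: 0.0759
grip_force: 0.0
```

```bash
python3 - <<'E'
from h import *
import pickle
d=shot('wrist');pickle.dump(d,open('d6.pkl','wb'))
cv2.imwrite('pics/w6.png',cv2.resize(d['img'],(800,600),interpolation=cv2.INTER_CUBIC)[:,:,::-1])
deltas(.458,.119,.2,1.716)
E
```

```text
t 19.2 tcp [0.5081 0.1194 0.2447] yawY 1.715 j7 1.4 tilt [ 0.001  0.    -1.   ] F [-0.1 -0.1  0.4] w 0.0758
  move tool [0.0497 0.0068 0.0447] rz -0.001
```

View pics/w6.png

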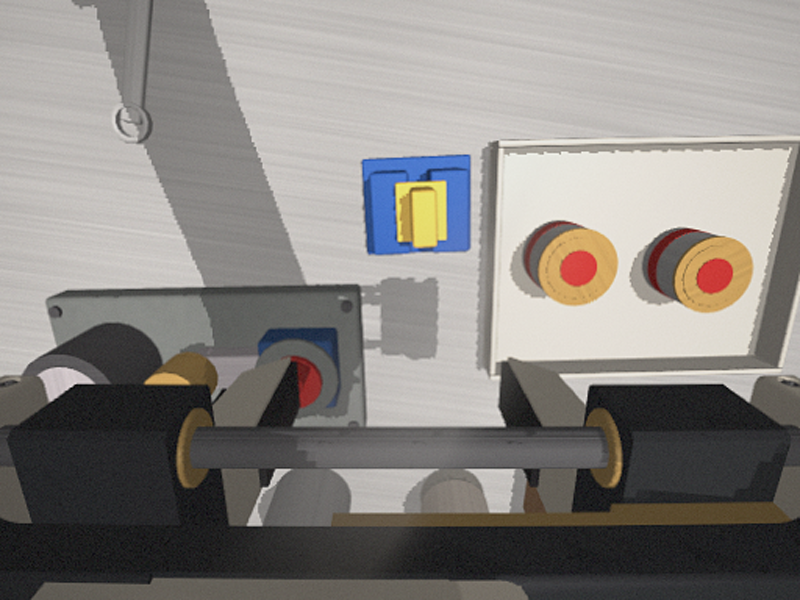

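Cans stand upright in the tub at (578,268) and (714,275). The rest foot corners are (361,160),(470,155),(470,250),(368,254), and the gauge tab is at (425,215).

```bash
python3 - <<'E'
from h import *
import pickle
d=pickle.load(open('d6.pkl','rb'));D=pickle.load(open('d0.pkl','rb'));q=1.5625
P=[onz(d,u/q,v/q,.008) for u,v in((361,160),(470,155),(470,250),(368,254))]
for a,b in((0,1),(3,2),(3,0),(2,1)): e=P[b]-P[a];print('edge',np.linalg.norm(e),np.arctan2(e[1],e[0]))
print('foot c',np.mean(P,0))
im=d['img'];hsv=cv2.cvtColor(im,cv2.COLOR_RGB2HSV);m=cv2.inRange(hsv,np.array((20,130,60)),np.array((34,255,255)))
ys,xs=np.where(m[110:170,240:300]);print(xs.min()+240,xs.max()+240,ys.min()+110,ys.max()+110)
c=cv2.resize(im[95:170,220:310],None,fx=8,fy=8,interpolation=cv2.INTER_CUBIC);cv2.imwrite('pics/c6.png',c[:,:,::-1])
E
```

```text
edge 0.08875228686440834 1.7577509022319595
edge 0.08805718859915287 1.75331350985971
edge 0.07791961272825655 -2.945056816444226
edge 0.07830679558046427 -2.9539920093704226
foot c [0.46375302 0.12751478 0.008     ]
253 284 116 157
```

View pics/c6.png

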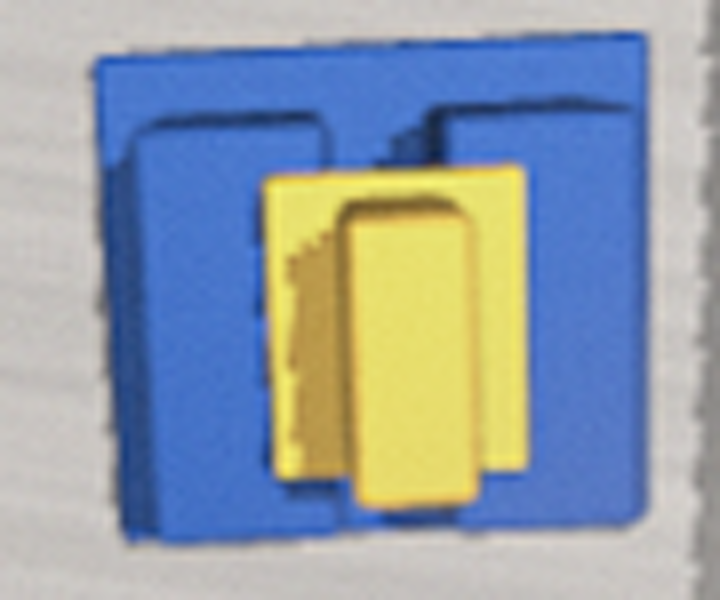

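Crop: the tab top face spans (345,215) to (480,503), square to the shoulder.

```bash
python3 - <<'E'
from h import *
import pickle
d=pickle.load(open('d6.pkl','rb'))
g=lambda u,v,z:onz(d,u/8+220-.44,v/8+95-.44,z)
for nm,z,c in(('tab',.11,((345,213),(472,210),(481,503),(358,506))),('sh',.068,((263,180),(525,168),(527,470),(277,480)))):
    P=[g(*k,z) for k in c]; e=[P[1]-P[0],P[2]-P[3],P[0]-P[3],P[1]-P[2]]
    print(nm,np.mean(P,0),[(round(np.linalg.norm(k),4),round(np.arctan2(k[1],k[0]),3)) for k in e])
deltas(.4625,.1265,.2,1.755)
E
```

```text
tab [0.46096856 0.12734725 0.11      ] [(np.float64(0.0153), np.float64(1.737)), (np.float64(0.0153), np.float64(1.738)), (np.float64(0.0356), np.float64(-2.946)), (np.float64(0.0356), np.float64(-2.944))]
sh [0.46163399 0.12740966 0.068     ] [(np.float64(0.0358), np.float64(1.758)), (np.float64(0.0355), np.float64(1.754)), (np.float64(0.0414), np.float64(-2.954)), (np.float64(0.0416), np.float64(-2.962))]
t 19.2 tcp [0.5081 0.1194 0.2447] yawY 1.715 j7 1.4 tilt [ 0.001  0.    -1.   ] F [-0.1 -0.1  0.4] w 0.0758
  move tool [0.0441 0.0136 0.0447] rz -0.04
```

advance([
  [[0.042, 0, 0, 0, 0, 0, -0.04], [0.042, 0.022, 0.0082, 0.02, 0, 0, 0], [0.042, 0.0225, 0.0082, 0.02, 0, 0, 0], [0.042, 0, 0, 0.03, 0, 0, 0], [0.042, 0, 0, 0.03, 0, 0, 0], [0.042, 0, 0, 0, 0, 0, 0], [0.042, 0, 0, 0, 0, 0, 0]],
])

```text
time: 19.9
tcp_pos: [0.4601, 0.1279, 0.1441]
tcp_rot: [[-0.983, -0.186, -0.002], [-0.186, 0.983, -0.0], [0.002, 0.0, -1.0]]
ft_force: [0.7, -0.3, 0.0]
width: 0.0421
grip_force: 0.0
```

```bash
python3 - <<'E'
from h import *
deltas(.4613,.1274,.075,1.755)
d=shot('wrist')
c=d['img'][120:384,150:370];cv2.imwrite('pics/w7.png',cv2.resize(c,None,fx=2.2,fy=2.2,interpolation=cv2.INTER_CUBIC)[:,:,::-1])
E
```

```text
t 19.9 tcp [0.4601 0.1279 0.1441] yawY 1.757 j7 1.37 tilt [-0.002 -0.    -1.   ] F [ 0.7 -0.3  0. ] w 0.0421
  move tool [-0.0013 -0.0007  0.0691] rz 0.002
```

View pics/w7.png

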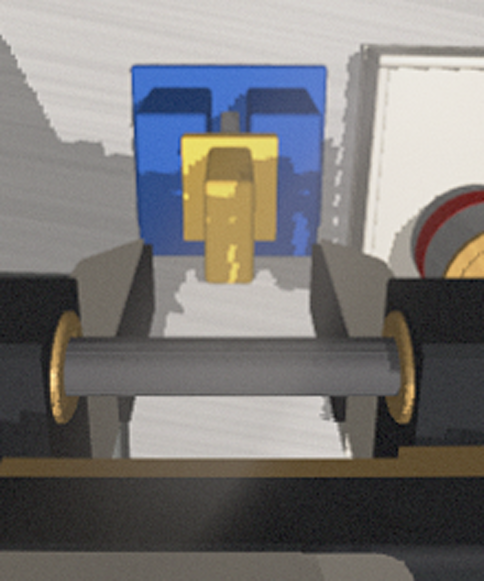

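Tab centred between the fingers (229 vs 231), so I descend and grip.

advance([
  [[0.042, -0.0013, 0, 0.035, 0, 0, 0], [0.042, 0, 0, 0.034, 0, 0, 0], [0.042, 0, 0, 0, 0, 0, 0], [0.01, 0, 0, 0, 0, 0, 0], [0.01, 0, 0, 0, 0, 0, 0], [0.01, 0, 0, 0, 0, 0, 0], [0.01, 0, 0, 0, 0, 0, 0], [0.01, 0, 0, 0, 0, 0, 0], [0.01, 0, 0, 0, 0, 0, 0]],
], clamp_n=20)

```text
time: 20.85
tcp_pos: [0.4635, 0.1279, 0.0772]
tcp_rot: [[-0.983, -0.184, 0.003], [-0.184, 0.983, 0.001], [-0.003, 0.0, -1.0]]
ft_force: [-0.2, -0.8, 8.1]
width: 0.016
grip_force: 20.0
```

```bash
python3 -c "
from h import *
deltas(.4613,.1274,.075,1.755)"
```

```text
t 20.85 tcp [0.4635 0.1279 0.0772] yawY 1.756 j7 1.34 tilt [ 0.003  0.001 -1.   ] F [-0.2 -0.8  8.1] w 0.016
  move tool [ 0.0023 -0.0001  0.0022] rz 0.001
```

advance([
  [[0.01, 0, 0, -0.03, 0, 0, 0], [0.01, 0, 0, -0.04, 0, 0, 0], [0.01, 0, 0, -0.04, 0, 0, 0], [0.01, 0, 0, -0.04, 0, 0, 0], [0.01, 0, 0, -0.03, 0, 0, 0.029], [0.01, -0.0295, -0.027, 0, 0, 0, 0], [0.01, -0.0295, -0.027, 0, 0, 0, 0], [0.01, -0.0295, -0.027, 0, 0, 0, 0], [0.01, -0.0295, -0.027, 0, 0, 0, 0], [0.01, -0.0295, -0.027, 0, 0, 0, 0], [0.01, -0.0295, -0.027, 0, 0, 0, 0], [0.01, -0.0295, -0.027, 0, 0, 0, 0], [0.01, 0, 0, 0, 0, 0, 0], [0.01, 0, 0, 0, 0, 0, 0]],
], clamp_n=20)

```text
time: 22.25
tcp_pos: [0.6953, -0.0279, 0.2545]
tcp_rot: [[-0.988, -0.154, -0.002], [-0.154, 0.988, 0.0], [0.002, 0.001, -1.0]]
ft_force: [-0.1, 0.7, -1.8]
width: 0.0159
grip_force: 20.0
```

```bash
python3 - <<'E'
from h import *
import pickle
d=shot('wrist');pickle.dump(d,open('d8.pkl','wb'))
cv2.imwrite('pics/w8.png',cv2.resize(d['img'],(800,600),interpolation=cv2.INTER_CUBIC)[:,:,::-1])
deltas(.6241,-.0756,.2,1.727)
E
```

```text
t 22.3 tcp [ 0.6949 -0.0264  0.255 ] yawY 1.727 j7 1.7 tilt [-0.002  0.001 -1.   ] F [ 0.2  0.5 -1.9] w 0.0159
  move tool [ 0.0775 -0.0376  0.0551] rz 0.0
```

View pics/w8.png

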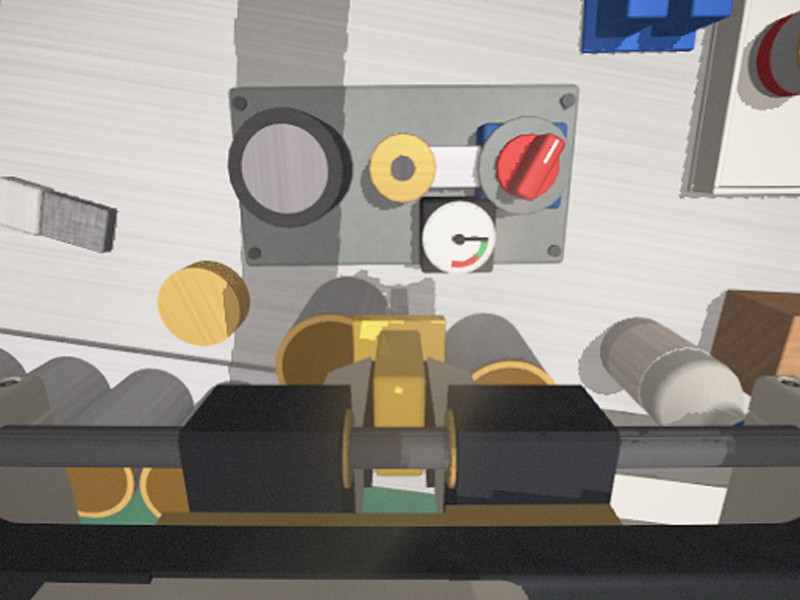

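Clear view: chuck top at (285,168), roll at (403,167), screw knob at (529,165), and the dial at (459,237) with its needle at zero (pointing +x image). Plate corners are (231,90),(578,86),(561,263),(247,266).

```bash
python3 - <<'E'
from h import *
import pickle
d=pickle.load(open('d8.pkl','rb'));q=1.5625
hsv=cv2.cvtColor(d['img'],cv2.COLOR_RGB2HSV)
def circ(m,name,z,roi):
    mm=np.zeros_like(m);x0,y0,x1,y1=roi;mm[y0:y1,x0:x1]=m[y0:y1,x0:x1]
    c=max(cv2.findContours(mm,cv2.RETR_EXTERNAL,cv2.CHAIN_APPROX_NONE)[0],key=cv2.contourArea)
    e=cv2.fitEllipse(cv2.convexHull(c)); u,v=e[0]
    print(name,np.round(e[0],1),np.round(e[1],1),onz(d,u,v,z)); return onz(d,u,v,z)
gold=cv2.inRange(hsv,np.array((10,80,60)),np.array((35,255,255)))
red=cv2.inRange(hsv,np.array((0,120,60)),np.array((8,255,255)))
roll=circ(gold,'roll',.1,(225,80,290,135))
for z in(.09,.1,.11): circ(red,'red',z,(310,80,370,135))
dark=cv2.inRange(hsv,np.array((0,0,0)),np.array((179,255,75)))
ch=circ(dark,'chuckdark',.1,(140,60,224,150))
P=[onz(d,u/q,v/q,.03)[:2] for u,v in((231,88),(579,86),(562,264),(247,266))]
c=np.mean(P,0);e=(P[1]-P[0])+(P[2]-P[3]);yw=np.arctan2(e[1],e[0]);e2=(P[3]-P[0])+(P[2]-P[1]);yw2=np.arctan2(e2[1],e2[0])
print('plate',c,'y dir',yw,'x dir',yw2,[np.linalg.norm(P[i]-P[(i+1)%4]) for i in range(4)])
y=np.array([np.cos(yw),np.sin(yw)]);x=np.array([y[1],-y[0]])
o=c-.01*x-.04*y;print('origin',o,'chuck',o-.038*y,'screw',o+.125*y)
for nm,p in(('roll',roll),('chuck',ch)): print(nm,'body',(p[:2]-o)@x,(p[:2]-o)@y)
cv2.imwrite('pics/c8.png',cv2.resize(d['img'][45:185,135:375],None,fx=3.3,fy=3.3,interpolation=cv2.INTER_CUBIC)[:,:,::-1])
E
```

```text
roll [257.2 107. ] [42.1 44.2] [ 0.61898312 -0.0377136   0.1       ]
red [339.4 104.2] [38.6 48.9] [0.60307983 0.04663426 0.09      ]
red [339.4 104.2] [38.6 48.9] [0.60342327 0.04392183 0.1       ]
red [339.4 104.2] [38.6 48.9] [0.60376671 0.04120939 0.11      ]
chuckdark [182.5 107.2] [73.4 84.5] [ 0.63067171 -0.11234025  0.1       ]
plate [ 0.62967736 -0.03315747] y dir 1.7313559556398612 x dir 0.1553385261972667 [np.float64(0.26390281401548193), np.float64(0.13789863498622115), np.float64(0.26562640252220004), np.float64(0.13811849145534952)]
origin [ 0.62620081 -0.07424169] chuck [ 0.6322759  -0.11175294] screw [0.60621698 0.04915055]
roll body -0.0012850875816470613 0.03721216758472829
chuck body -0.0016774496261181466 -0.038323292114985544
```

View pics/c8.png

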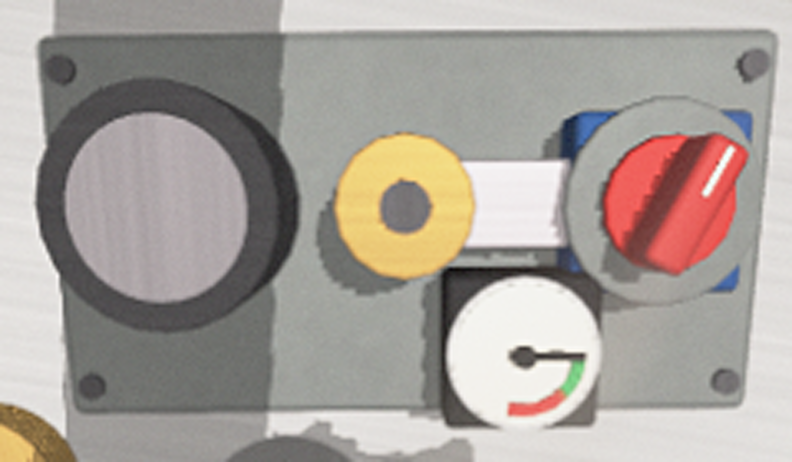

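Gap is about 15.5 mm and the bar sits about 0.48 rad clockwise of zero, so roughly 3.1 rad of turning is needed. I bring the gauge above the gap.

advance([
  [[0.01, 0.0247, -0.0099, 0, 0, 0, 0], [0.01, 0.0247, -0.0099, 0, 0, 0, 0], [0.01, 0.0247, -0.0099, 0, 0, 0, 0], [0.01, 0, 0, 0.03, 0, 0, 0], [0.01, 0, 0, 0.03, 0, 0, 0], [0.01, 0, 0, 0.01, 0, 0, 0], [0.01, 0, 0, 0, 0, 0, 0], [0.01, 0, 0, 0, 0, 0, 0]],
], clamp_n=20)

```text
time: 23.1
tcp_pos: [0.6277, -0.067, 0.187]
tcp_rot: [[-0.988, -0.157, 0.001], [-0.157, 0.988, 0.0], [-0.001, -0.0, -1.0]]
ft_force: [-0.4, -0.1, -1.1]
width: 0.0162
grip_force: 20.0
```

```bash
python3 - <<'E'
from h import *
deltas(.6264,-.0673,.185,1.728)
d=shot('wrist')
c=d['img'][130:384,130:390];cv2.imwrite('pics/w9.png',cv2.resize(c,None,fx=2.3,fy=2.3,interpolation=cv2.INTER_CUBIC)[:,:,::-1])
E
```

```text
t 23.1 tcp [ 0.6277 -0.067   0.187 ] yawY 1.728 j7 1.77 tilt [ 0.001  0.    -1.   ] F [-0.4 -0.1 -1.1] w 0.0162
  move tool [ 0.0014 -0.0001  0.002 ] rz 0.0
```

View pics/w9.png

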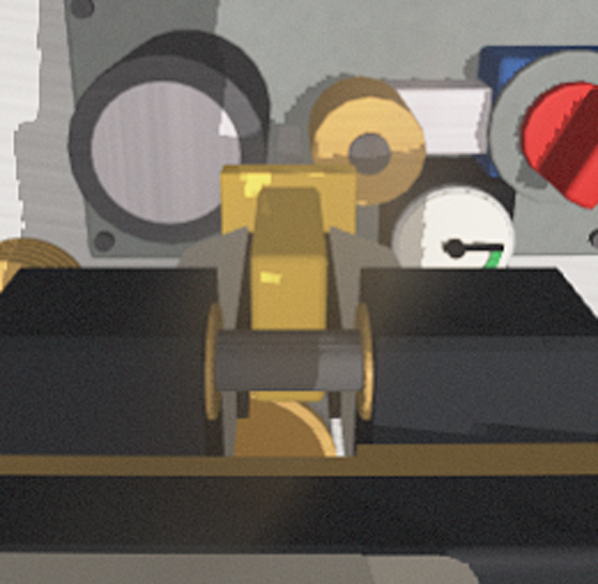

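The gauge stands over the gap centre (shoulder centre at column 289; the gap spans about 258–312). Lowering it now.

advance([
  [[0.01, 0.001, 0, 0.02, 0, 0, 0], [0.01, 0, 0, 0.01, 0, 0, 0], [0.01, 0, 0, 0, 0, 0, 0]],
], clamp_n=20)

```text
time: 23.45
tcp_pos: [0.6253, -0.0678, 0.1549]
tcp_rot: [[-0.988, -0.156, -0.002], [-0.156, 0.988, 0.0], [0.002, 0.001, -1.0]]
ft_force: [-0.5, 0.3, -1.8]
width: 0.016
grip_force: 20.0
```

advance([
  [[0.01, 0, 0, 0.015, 0, 0, 0], [0.01, 0, 0, 0.012, 0, 0, 0], [0.01, 0, 0, 0.006, 0, 0, 0], [0.01, 0, 0, 0, 0, 0, 0]],
])

```text
time: 23.85
tcp_pos: [0.625, -0.0679, 0.1211]
tcp_rot: [[-0.988, -0.156, -0.003], [-0.156, 0.988, 0.0], [0.003, 0.001, -1.0]]
ft_force: [-0.4, 0.3, -1.8]
width: 0.0158
grip_force: 20.0
```

advance([
  [[0.01, 0, 0, 0.004, 0, 0, 0], [0.01, 0, 0, 0.002, 0, 0, 0], [0.01, 0, 0, 0, 0, 0, 0]],
])

```text
time: 24.15
tcp_pos: [0.6266, -0.068, 0.1173]
tcp_rot: [[-0.988, -0.156, 0.001], [-0.156, 0.988, -0.0], [-0.001, -0.0, -1.0]]
ft_force: [-0.6, 0.1, 1.0]
width: 0.016
grip_force: 20.0
```

advance([
  [[0.044, 0, 0, 0, 0, 0, 0], [0.044, 0, 0, 0, 0, 0, 0], [0.044, 0, 0, 0, 0, 0, 0], [0.044, 0, 0, 0, 0, 0, 0], [0.044, 0, 0, -0.03, 0, 0, 0], [0.044, 0, 0, -0.03, 0, 0, 0], [0.044, 0, 0, -0.04, 0, 0, 0], [0.044, -0.03, 0.03, 0, 0, 0, 0], [0.044, -0.04, 0.03, 0, 0, 0, 0], [0.044, 0, 0, 0, 0, 0, 0]],
])

```text
time: 25.15
tcp_pos: [0.689, 0.0112, 0.2166]
tcp_rot: [[-0.986, -0.164, 0.003], [-0.164, 0.986, 0.006], [-0.004, 0.005, -1.0]]
ft_force: [-0.8, 0.5, 0.3]
width: 0.0439
grip_force: 0.0
```

```bash
python3 - <<'E'
from h import *
import pickle
d=shot('wrist');pickle.dump(d,open('d10.pkl','wb'))
cv2.imwrite('pics/c10.png',cv2.resize(d['img'][30:230,70:390],None,fx=2.5,fy=2.5,interpolation=cv2.INTER_CUBIC)[:,:,::-1])
deltas(.6056,.0491,.22,1.25)
E
```

```text
t 25.2 tcp [0.6871 0.0075 0.2161] yawY 1.733 j7 1.65 tilt [ 0.     0.003 -1.   ] F [-0.4 -0.4 -0.2] w 0.0438
  move tool [ 0.0737  0.0543 -0.0038] rz 0.483
```

View pics/c10.png

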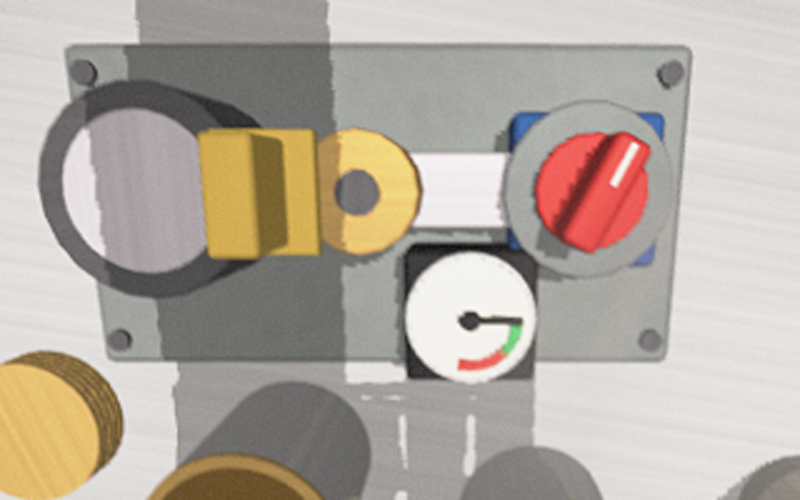

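The gauge hangs in the gap at crop (260,193), and the needle stands at zero. Next, the bar height by triangulation and a numeric dial reader.

```bash
cat >> h.py <<'E'
YS=1.728
def dial(d,zd=.1):
    "needle angle: direction hub->needle on plane zd, clockwise from seamer +y"
    y=np.array([np.cos(YS),np.sin(YS)]);x=np.array([y[1],-y[0]]);o=np.array([.6252,-.0746])
    im=d['img'];hsv=cv2.cvtColor(im,cv2.COLOR_RGB2HSV)
    S=6;best=None
    w=cv2.inRange(hsv,np.array((0,0,150)),np.array((179,50,255)))
    n,l,s,c=cv2.connectedComponentsWithStats(w)
    for i in range(1,n):
        if not 150<s[i,4]<3500: continue
        p=onz(d,*c[i],zd)[:2]-o;e=(p@x,p@y)
        if abs(e[0]-.045)<.025 and .02<e[1]<.11 and s[i,2]<1.5*s[i,3]<2.4*s[i,2] and (best is None or s[i,4]>s[best,4]): best=i
    if best is None: print('no dial');return
    a,b,W,H=s[best,:4];hull=cv2.convexHull(np.argwhere(l==best)[:,::-1].astype(np.int32))
    M=np.zeros(l.shape,np.uint8);cv2.fillConvexPoly(M,hull,255);M=cv2.erode(M,np.ones((3,3)))
    dk=(hsv[:,:,2]<140)&(M>0)&((hsv[:,:,1]<90)|(hsv[:,:,2]<50))
    wt=(255-hsv[:,:,2].astype(float))*dk
    pts=np.argwhere(dk)[:,::-1];cen=np.array(cv2.minEnclosingCircle(hull)[0])
    P=np.array([onz(d,*k,zd)[:2]-o for k in pts]);C=onz(d,*cen,zd)[:2]-o
    B=np.c_[P@x,P@y];C=np.array([C@x,C@y]);ww=wt[pts[:,1],pts[:,0]]
    v=B-C;far=np.hypot(*v.T);k=far>.009
    m=(v[k]*ww[k,None]).sum(0)
    return dict(C=np.round(C,4),n=int(k.sum()),ang=round(float(np.arctan2(m[0],m[1])),3),box=(int(a),int(b),int(W),int(H)))
E
python3 - <<'E'
from h import *
import pickle
D=pickle.load(open('d0.pkl','rb'));d8=pickle.load(open('d8.pkl','rb'));d10=pickle.load(open('d10.pkl','rb'))
for d in(D['top'],d8,d10): print(dial(d))
m=[(D['top'],200+190/7-.43,140+285/7-.43),(d8,135+719/3.3-.35,45+170/3.3-.35),(d10,70+626/2.5-.3,30+164/2.5-.3)]
print('mark',tri(*m),tri(*m[1:]),tri(m[0],m[2]))
for nm,p in(('bar end far',((d8,135+728/3.3,45+142/3.3),(d10,70+633/2.5,30+137/2.5))),('bar end near',((d8,135+655/3.3,45+268/3.3),(d10,70+583/2.5,30+247/2.5)))): print(nm,tri(*p),[onz(*k,.105)[:2] for k in p])
E
```

```text
no dial
None
no dial
None
{'C': array([0.036 , 0.0583]), 'n': 326, 'ang': -1.413, 'box': (207, 123, 59, 50)}
mark [0.59400622 0.05208165 0.10825975] [0.59454477 0.0509756  0.11349247] [0.59393687 0.05197868 0.10711211]
bar end far [0.58677727 0.05087067 0.11724933] [array([0.58619615, 0.05471933]), array([0.58524785, 0.0534148 ])]
bar end near [0.62639301 0.04983949 0.07417865] [array([0.62541597, 0.0416245 ]), array([0.62427168, 0.04431936])]
```

```bash
cat >> h.py <<'E'
def dial2(d,guess,rad,zd=.1,v=True):
    "Hough circle near pixel guess, then darkest spoke, clockwise from seamer +y"
    g=cv2.cvtColor(d['img'],cv2.COLOR_RGB2GRAY);u,w=map(int,guess);R=int(rad*1.9)
    x0,y0=max(u-R,0),max(w-R,0);roi=cv2.resize(g[y0:w+R,x0:u+R],None,fx=4,fy=4,interpolation=cv2.INTER_CUBIC)
    c=cv2.HoughCircles(roi,cv2.HOUGH_GRADIENT,1.5,400,param1=120,param2=20,minRadius=int(rad*3.4),maxRadius=int(rad*4.7))
    if c is None: print('no circle');return
    cu,cv_,r=c[0,0]/4;cu+=x0-.375;cv_+=y0-.375
    C=onz(d,cu,cv_,zd);y=np.array([np.cos(YS),np.sin(YS),0]);x=np.array([y[1],-y[0],0])
    A=np.arange(-.4,2.2,.02);hs=cv2.cvtColor(d['img'],cv2.COLOR_RGB2HSV)
    def pol(img,rr): 
        m=np.array([[proj(d,C+q*(np.cos(a)*y+np.sin(a)*x)) for q in rr] for a in A],np.float32)
        return cv2.remap(img,m[:,:,0],m[:,:,1],cv2.INTER_LINEAR)
    s=pol(g,np.arange(.006,.0145,.001)).astype(float).mean(1);i=int(s.argmin())
    k=s.max()-s;wd=np.abs(A-A[i])<.25;k=np.clip(k-.4*k.max(),0,None)*wd;na=(A*k).sum()/k.sum()
    rim=pol(d['img'],np.arange(.016,.0225,.0005)).astype(int)
    gr=((rim[:,:,1]-np.maximum(rim[:,:,0],rim[:,:,2]))>30).any(1);rd=((rim[:,:,0]-np.maximum(rim[:,:,1],rim[:,:,2]))>60).any(1)
    f=lambda m:(round(A[m].min(),2),round(A[m].max(),2)) if m.any() else None
    print('dial c',np.round((cu,cv_,r),1),'needle',round(na,3),'contrast',round(s.max()-s.min()),'green',f(gr),'red',f(rd))
E
python3 - <<'E'
from h import *
import pickle
d8=pickle.load(open('d8.pkl','rb'));d10=pickle.load(open('d10.pkl','rb'))
print('dial centre',tri((d8,294.1,152.6),(d10,258,157)))
for z in(.08,.09,.1): dial2(d8,(294,152.6),23,z); dial2(d10,(258,157),26,z)
E
```

```text
dial centre [0.66001416 0.00998052 0.08605072]
dial c [293.6 151.2  23.1] needle 0.147 contrast 164 green (np.float64(0.16), np.float64(0.76)) red (np.float64(0.84), np.float64(1.82))
dial c [257.9 156.6  26.2] needle 0.111 contrast 163 green (np.float64(0.14), np.float64(0.78)) red (np.float64(0.86), np.float64(1.82))
dial c [293.6 151.2  23.1] needle 0.143 contrast 164 green (np.float64(0.16), np.float64(0.76)) red (np.float64(0.84), np.float64(1.82))
dial c [257.9 156.6  26.2] needle 0.107 contrast 164 green (np.float64(0.14), np.float64(0.78)) red (np.float64(0.86), np.float64(1.82))
dial c [293.6 151.2  23.1] needle 0.138 contrast 164 green (np.float64(0.16), np.float64(0.76)) red (np.float64(0.84), np.float64(1.82))
dial c [257.9 156.6  26.2] needle 0.104 contrast 164 green (np.float64(0.14), np.float64(0.78)) red (np.float64(0.86), np.float64(1.82))
```

advance([
  [[0.06, 0.037, 0.027, 0, 0, 0, 0], [0.06, 0.037, 0.027, 0, 0, 0, 0], [0.06, 0, 0, 0, 0, 0, 0], [0.06, 0, 0, 0, 0, 0, -0.145], [0.06, 0, 0, 0, 0, 0, -0.145], [0.06, 0, 0, 0, 0, 0, -0.145], [0.06, 0, 0, 0, 0, 0, -0.145], [0.06, 0, 0, 0, 0, 0, -0.145], [0.06, 0, 0, 0, 0, 0, -0.145], [0.06, 0, 0, 0, 0, 0, -0.145], [0.06, 0, 0, 0, 0, 0, -0.145], [0.06, 0, 0, 0, 0, 0, -0.145], [0.06, 0, 0, 0, 0, 0, -0.145], [0.06, 0, 0, 0, 0, 0, -0.145], [0.06, 0, 0, 0, 0, 0, -0.145], [0.06, 0, 0, 0, 0, 0, -0.145], [0.06, 0, 0, 0, 0, 0, -0.145], [0.06, 0, 0, 0, 0, 0, -0.145], [0.06, 0, 0, 0, 0, 0, -0.145]],
])

```text
time: 27.1
tcp_pos: [0.5457, 0.1299, 0.1398]
tcp_rot: [[0.594, -0.803, 0.039], [-0.798, -0.595, -0.099], [0.103, 0.028, -0.994]]
ft_force: [-0.2, -0.4, 0.1]
width: 0.06
grip_force: 0.0
```

advance([
  [[0.06, 0, 0, 0, 0, 0, -0.145], [0.06, 0, 0, 0, 0, 0, -0.145], [0.06, 0, 0, 0, 0, 0, 0], [0.06, 0, 0, 0, 0, 0, 0]],
])

```text
time: 27.5
tcp_pos: [0.5047, 0.1687, 0.1055]
tcp_rot: [[0.744, -0.662, 0.089], [-0.648, -0.748, -0.141], [0.16, 0.048, -0.986]]
ft_force: [1.7, 0.1, -0.4]
width: 0.06
grip_force: 0.0
```

```bash
python3 -c "
from h import *
deltas(.6056,.0490,.13,1.30)"
```

```text
t 27.5 tcp [0.5047 0.1687 0.1055] yawY -2.295 j7 2.57 tilt [ 0.089 -0.141 -0.986] F [ 1.7  0.1 -0.4] w 0.06
  move tool [0.1567 0.024  0.0016] rz -0.453
```

That wound the last joint the wrong way: j7 rises with counter-clockwise yaw and hit its limit. No contact was felt. I go up, level the tool and unwind.

advance([
  [[0.06, 0, 0, -0.04, 0, 0, 0], [0.06, 0, 0, -0.04, 0, 0, 0], [0.06, 0, 0, -0.03, 0, 0, 0], [0.06, 0, 0, 0, 0.0235, -0.08, 0], [0.06, 0, 0, 0, 0.0235, -0.08, 0], [0.06, 0, 0, 0, 0, 0, 0]],
])

```text
time: 28.1
tcp_pos: [0.4726, 0.2218, 0.1713]
tcp_rot: [[0.7, -0.713, 0.043], [-0.712, -0.701, -0.041], [0.059, -0.002, -0.998]]
ft_force: [0.0, 0.1, 0.5]
width: 0.06
grip_force: 0.0
```

```bash
python3 -c "
from h import *
deltas(.6056,.0490,.2,1.30)
s=env.read_state();R=np.array(s['tcp_rot']);print(R.T@np.cross(R[:,2],[0,0,-1]))
t=shot('top')
for b in blobs(t,(0,140,90),(8,255,255),40)+blobs(t,(105,130,60),(125,255,255)): print(b)"
```

```text
t 28.1 tcp [0.4726 0.2218 0.1713] yawY -2.365 j7 2.57 tilt [ 0.043 -0.041 -0.998] F [0.  0.1 0.5] w 0.06
  move tool [ 0.2178  0.0263 -0.0159] rz -0.523
[-1.87306497e-03 -5.92472437e-02 -7.47847452e-21]
((np.float64(228.4), np.float64(177.9)), 174, (221, 170, 15, 16))
((np.float64(167.3), np.float64(116.1)), 98, (162, 111, 11, 11))
((np.float64(388.3), np.float64(236.3)), 91, (383, 232, 13, 10))
```

advance([
  [[0.06, 0, 0, -0.03, 0, -0.059, 0.1], [0.06, 0, 0, 0, 0, 0, 0.14], [0.06, 0, 0, 0, 0, 0, 0.14], [0.06, 0, 0, 0, 0, 0, 0.14], [0.06, 0, 0, 0, 0, 0, 0.14], [0.06, 0, 0, 0, 0, 0, 0.14], [0.06, 0, 0, 0, 0, 0, 0.14], [0.06, 0, 0, 0, 0, 0, 0.14], [0.06, 0, 0, 0, 0, 0, 0.14], [0.06, 0, 0, 0, 0, 0, 0.14], [0.06, 0, 0, 0, 0, 0, 0.14], [0.06, 0, 0, 0, 0, 0, 0.14], [0.06, 0, 0, 0, 0, 0, 0.14], [0.06, 0, 0, 0, 0, 0, 0.14], [0.06, 0, 0, 0, 0, 0, 0.14], [0.06, 0, 0, 0, 0, 0, 0.14], [0.06, 0, 0, 0, 0, 0, 0.14], [0.06, 0, 0, 0, 0, 0, 0.14], [0.06, 0, 0, 0, 0, 0, 0]],
])

```text
time: 30.05
tcp_pos: [0.4698, 0.226, 0.2021]
tcp_rot: [[-0.992, 0.127, 0.006], [0.127, 0.992, 0.002], [-0.006, 0.003, -1.0]]
ft_force: [0.2, 0.3, 0.6]
width: 0.0599
grip_force: 0.0
```

```bash
python3 -c "
from h import *
deltas(.6056,.0490,.2,1.30)
s=env.read_state();R=np.array(s['tcp_rot']);print(R.T@np.cross(R[:,2],[0,0,-1]))"
```

```text
t 30.05 tcp [0.4698 0.226  0.2021] yawY 1.443 j7 0.55 tilt [ 0.006  0.002 -1.   ] F [0.2 0.3 0.6] w 0.0599
  move tool [-0.1572 -0.1582  0.0026] rz 0.143
[ 2.85007171e-03  5.75400172e-03 -3.81819381e-22]
```

advance([
  [[0.06, 0, 0, 0, 0.003, 0.0058, 0.143], [0.06, -0.0297, -0.0223, 0, 0, 0, 0], [0.06, -0.0297, -0.0223, 0, 0, 0, 0], [0.06, -0.0297, -0.0223, 0, 0, 0, 0], [0.06, -0.0297, -0.0223, 0, 0, 0, 0], [0.06, -0.0297, -0.0223, 0, 0, 0, 0], [0.06, -0.0297, -0.0223, 0, 0, 0, 0], [0.06, 0, 0, 0, 0, 0, 0], [0.06, 0, 0, 0, 0, 0, 0]],
])

```text
time: 30.95
tcp_pos: [0.6058, 0.0484, 0.2004]
tcp_rot: [[-0.964, 0.266, -0.003], [0.266, 0.964, 0.002], [0.003, 0.001, -1.0]]
ft_force: [-0.6, 1.5, 0.7]
width: 0.0601
grip_force: 0.0
```

```bash
python3 - <<'E'
from h import *
import pickle
deltas(.6056,.0490,.13,1.30)
d=shot('wrist');pickle.dump(d,open('d11.pkl','wb'));print(blobs(d,(0,120,60),(8,255,255)))
print(proj(d,(.6056,.049,.1)),proj(d,(.6056,.049,.08)))
t=shot('top')
cans=blobs(t,(0,140,90),(8,255,255),40);print(cans)
E
```

```text
t 30.95 tcp [0.6058 0.0484 0.2004] yawY 1.301 j7 0.78 tilt [-0.003  0.002 -1.   ] F [-0.6  1.5  0.7] w 0.0601
  move tool [0.0001 0.0005 0.0704] rz 0.001
[((np.float64(396.2), np.float64(26.5)), 277, (388, 0, 33, 47)), ((np.float64(440.4), np.float64(7.7)), 477, (426, 0, 31, 19)), ((np.float64(505.2), np.float64(3.4)), 65, (496, 0, 16, 9)), ((np.float64(255.7), np.float64(189.7)), 1522, (234, 166, 44, 53)), ((np.float64(246.2), np.float64(259.3)), 43, (239, 254, 15, 10))]
(np.float64(256.21633337914176), np.float64(195.3986208937076)) (np.float64(256.11451473993355), np.float64(189.22280666342465))
[((np.float64(152.8), np.float64(220.1)), 72, (148, 216, 10, 9)), ((np.float64(113.2), np.float64(222.9)), 76, (108, 219, 11, 9))]
```

Red knob centred at column 255.7 (expected 256.2). I descend and pinch the bar.

advance([
  [[0.036, 0, 0, 0.03, 0, 0, 0], [0.036, 0, 0, 0.03, 0, 0, 0], [0.036, 0, 0, 0.03, 0, 0, 0], [0.036, 0, 0, 0.01, 0, 0, 0], [0.036, 0, 0, 0.003, 0, 0, 0], [0.036, 0, 0, 0, 0, 0, 0]],
])

```text
time: 31.65
tcp_pos: [0.6055, 0.0507, 0.0984]
tcp_rot: [[-0.964, 0.265, -0.001], [0.265, 0.964, 0.002], [0.002, 0.002, -1.0]]
ft_force: [-0.3, 0.0, 0.1]
width: 0.0358
grip_force: 0.0
```

advance([
  [[0.036, 0, 0, 0.004, 0, 0, 0], [0.036, 0, 0, 0, 0, 0, 0]],
])

```text
time: 31.85
tcp_pos: [0.6058, 0.0498, 0.0943]
tcp_rot: [[-0.964, 0.266, -0.001], [0.266, 0.964, 0.001], [0.001, 0.001, -1.0]]
ft_force: [-0.7, -1.0, 0.4]
width: 0.0365
grip_force: 0.0
```

advance([
  [[0.036, 0, 0, 0.004, 0, 0, 0], [0.036, 0, 0, 0, 0, 0, 0]],
])

```text
time: 32.05
tcp_pos: [0.6051, 0.0495, 0.0894]
tcp_rot: [[-0.964, 0.267, -0.002], [0.267, 0.964, 0.001], [0.002, 0.001, -1.0]]
ft_force: [-1.2, -0.1, 0.1]
width: 0.0366
grip_force: 0.0
```

advance([
  [[0.005, 0, 0, 0, 0, 0, 0], [0.005, 0, 0, 0, 0, 0, 0], [0.005, 0, 0, 0, 0, 0, 0], [0.005, 0, 0, 0, 0, 0, 0], [0.005, 0, 0, 0, 0, 0, 0], [0.005, 0, 0, 0, 0, 0, 0]],
], clamp_n=20)

```text
time: 32.65
tcp_pos: [0.6051, 0.0493, 0.0895]
tcp_rot: [[-0.964, 0.267, -0.002], [0.267, 0.964, 0.001], [0.003, 0.0, -1.0]]
ft_force: [-0.2, -0.9, 1.6]
width: 0.014
grip_force: 19.7
```

```bash
python3 -c "
from h import *
deltas(.6056,.0490,.09,1.30);print(env.read_state()['wrist_torque'])"
```

```text
t 32.65 tcp [0.6051 0.0493 0.0895] yawY 1.301 j7 0.69 tilt [-0.002  0.001 -1.   ] F [-0.2 -0.9  1.6] w 0.014
  move tool [-0.0006 -0.0002 -0.0005] rz 0.001
[-0.39187108  0.19132753 -0.0610979 ]
```

advance([
  [[0.005, 0, 0, 0, 0, 0, 0], [0.005, 0, 0, 0, 0, 0, 0.06], [0.005, 0, 0, 0, 0, 0, 0.12], [0.005, 0, 0, 0, 0, 0, 0.12], [0.005, 0, 0, 0, 0, 0, 0.12], [0.005, 0, 0, 0, 0, 0, 0.12], [0.005, 0, 0, 0, 0, 0, 0.12]],
], clamp_n=40)

```text
time: 33.35
tcp_pos: [0.6056, 0.05, 0.0896]
tcp_rot: [[-0.595, 0.804, -0.001], [0.804, 0.595, 0.002], [0.002, 0.0, -1.0]]
ft_force: [0.7, -0.2, -0.6]
width: 0.0135
grip_force: 39.7
```

advance([
  [[0.005, 0, 0, 0, 0, 0, 0.12], [0.005, 0, 0, 0, 0, 0, 0.12], [0.005, 0, 0, 0, 0, 0, 0.12], [0.005, 0, 0, 0, 0, 0, 0.12], [0.005, 0, 0, 0, 0, 0, 0.12], [0.005, 0, 0, 0, 0, 0, 0.12], [0.005, 0, 0, 0, 0, 0, 0.12], [0.005, 0, 0, 0, 0, 0, 0.12], [0.005, 0, 0, 0, 0, 0, 0.12], [0.005, 0, 0, 0, 0, 0, 0.12], [0.005, 0, 0, 0, 0, 0, 0.12], [0.005, 0, 0, 0, 0, 0, 0.12], [0.005, 0, 0, 0, 0, 0, 0]],
])

```text
time: 34.65
tcp_pos: [0.6074, 0.0498, 0.0896]
tcp_rot: [[0.719, 0.695, 0.002], [0.695, -0.719, 0.002], [0.003, 0.0, -1.0]]
ft_force: [5.9, -1.6, -4.4]
width: 0.0139
grip_force: 39.6
```

```bash
python3 - <<'E'
from h import *
import pickle
deltas(.6056,.0490,.09,1.30);print(env.read_state()['wrist_torque'])
pickle.dump({n:shot(n) for n in('wrist','top','scene')},open('d12.pkl','wb'))
E
```

```text
t 34.65 tcp [0.6074 0.0498 0.0896] yawY -0.802 j7 -1.13 tilt [ 0.002  0.002 -1.   ] F [ 5.9 -1.6 -4.4] w 0.0139
  move tool [-0.0019 -0.0007 -0.0004] rz 1.039
[-0.36844744 -1.15536521 -0.12905575]
```

```bash
python3 - <<'E'
from h import *
import pickle
D0=pickle.load(open('d0.pkl','rb'));D=pickle.load(open('d12.pkl','rb'))
y=np.array([np.cos(YS),np.sin(YS),0])
a=D0['scene'];c0=np.array([.660,.010,.086])
print(proj(a,c0),proj(a,c0-y*.0063))
im=np.hstack([cv2.resize(k['img'][v-35:v+35,u-35:u+35],(390,390),interpolation=cv2.INTER_CUBIC) for k,(u,v) in((a,(240,222)),(D['scene'],(236,219)))])
cv2.imwrite('pics/c12.png',im[:,:,::-1])
E
```

```text
(np.float64(240.13642800833085), np.float64(213.38260267386912)) (np.float64(237.99972264509915), np.float64(212.05495966480674))
```

View pics/c12.png

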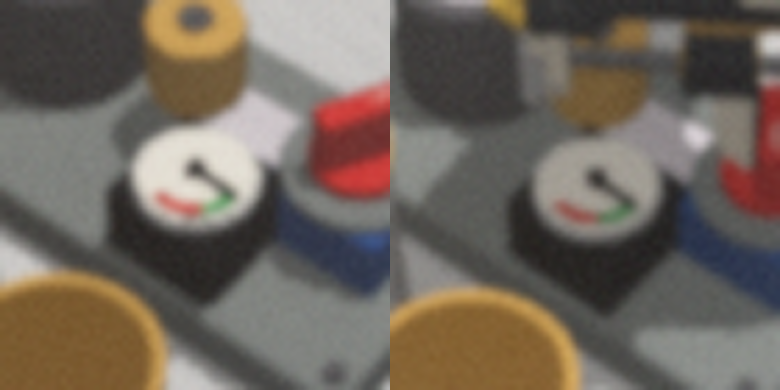

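Scene crop: the dial is readable while I hold the screw. The hub is at scene pixel (240,217) before and (238,216) now, with the needle at the green's start (0). From here I read it numerically with the scene camera.

```bash
cat >> h.py <<'E'
def needle(d,pred,zd=.079):
    "scene view: hub = darkest blurred spot near pred, then darkest spoke (cw from seamer +y)"
    g=cv2.cvtColor(d['img'],cv2.COLOR_RGB2GRAY).astype(np.float32)
    y=np.array([np.cos(YS),np.sin(YS),0]);x=np.array([y[1],-y[0],0]);u0,v0=map(int,np.round(pred))
    b=cv2.GaussianBlur(g,(0,0),1.2);w=np.clip(b[v0-3:v0+4,u0-3:u0+4].max()-b[v0-3:v0+4,u0-3:u0+4],0,None)
    i=np.unravel_index(w.argmax(),w.shape);hub=(u0-3+i[1],v0-3+i[0])
    # subpixel by quadratic
    bu=b[hub[1],hub[0]-1:hub[0]+2];bv=b[hub[1]-1:hub[1]+2,hub[0]]
    q=lambda t:np.clip((t[0]-t[2])/(2*(t[0]-2*t[1]+t[2])+1e-6),-.5,.5)
    hub=(hub[0]+q(bu),hub[1]+q(bv));C=onz(d,*hub,zd)
    A=np.arange(-.6,2.0,.02);rr=np.arange(.006,.017,.001)
    m=np.array([[proj(d,C+k*(np.cos(a)*y+np.sin(a)*x)) for k in rr] for a in A],np.float32)
    p=cv2.remap(d['img'],m[:,:,0],m[:,:,1],cv2.INTER_CUBIC).astype(float).max(2)  # max channel: colours stay bright
    s=p.mean(1);i=s.argmin();k=np.clip(s.max()-s-.5*(s.max()-s.min()),0,None)*(np.abs(A-A[i])<.35)
    rim=cv2.remap(d['img'],*[np.array([[proj(d,C+r*(np.cos(a)*y+np.sin(a)*x))[j] for r in np.arange(.015,.022,.001)] for a in A],np.float32) for j in(0,1)],cv2.INTER_CUBIC).astype(int)
    G=(rim[:,:,1]-rim[:,:,0]).max(1);Rr=(rim[:,:,0]-rim[:,:,1]).max(1)
    f=lambda t:(round(A[t>.5*t.max()].min(),2),round(A[t>.5*t.max()].max(),2))
    print('hub',np.round(hub,1),'needle',round((A*k).sum()/k.sum(),3),'contrast',round(s.max()-s.min()),'green',f(G),'red',f(Rr))
E
python3 - <<'E'
from h import *
import pickle
D0=pickle.load(open('d0.pkl','rb'));D=pickle.load(open('d12.pkl','rb'))
needle(D0['scene'],(240,217));needle(D['scene'],(238.2,216))
E
```

```text
hub [240.  217.1] needle 0.07 contrast 92 green (np.float64(0.14), np.float64(0.66)) red (np.float64(0.84), np.float64(1.78))
hub [238.1 215.9] needle 0.11 contrast 67 green (np.float64(0.18), np.float64(0.76)) red (np.float64(0.98), np.float64(1.84))
```

advance([
  [[0.005, 0, 0, 0, 0, 0, 0.1], [0.005, 0, 0, 0, 0, 0, 0.1], [0.005, 0, 0, 0, 0, 0, 0.1], [0.005, 0, 0, 0, 0, 0, 0.1], [0.005, 0, 0, 0, 0, 0, 0]],
], clamp_n=40)

```text
time: 35.3
tcp_pos: [0.6077, 0.0493, 0.0896]
tcp_rot: [[0.933, 0.361, 0.003], [0.361, -0.933, 0.001], [0.003, -0.0, -1.0]]
ft_force: [5.4, -2.0, -4.6]
width: 0.0135
grip_force: 39.6
```

```bash
python3 - <<'E'
from h import *
needle(shot('scene'),(237.8,215.7));deltas(.6056,.049,.09,1.3)
E
```

```text
hub [237.8 215.8] needle 0.132 contrast 64 green (np.float64(0.16), np.float64(0.74)) red (np.float64(0.94), np.float64(1.86))
t 35.35 tcp [0.6077 0.0493 0.0896] yawY -1.2 j7 -1.47 tilt [ 0.003  0.001 -1.   ] F [ 6.5 -1.8 -4.5] w 0.0134
  move tool [-0.002  -0.0004 -0.0004] rz 0.642
```

advance([
  [[0.005, 0, 0, 0, 0, 0, 0.1], [0.005, 0, 0, 0, 0, 0, 0.1], [0.005, 0, 0, 0, 0, 0, 0]],
], clamp_n=40)

```text
time: 35.65
tcp_pos: [0.6077, 0.0491, 0.0896]
tcp_rot: [[0.986, 0.168, 0.003], [0.168, -0.986, 0.001], [0.003, -0.001, -1.0]]
ft_force: [6.1, -2.6, -5.4]
width: 0.0135
grip_force: 39.6
```

```bash
python3 - <<'E'
from h import *
needle(shot('scene'),(237.6,215.5));deltas(.6056,.049,.09,1.3)
E
```

```text
hub [237.2 215.4] needle 0.101 contrast 67 green (np.float64(0.16), np.float64(0.7)) red (np.float64(0.88), np.float64(1.82))
t 35.7 tcp [0.6077 0.049  0.0896] yawY -1.4 j7 -1.64 tilt [ 0.003  0.001 -1.   ] F [ 6.2 -1.4 -4.3] w 0.0134
  move tool [-0.0021 -0.0003 -0.0004] rz 0.442
```

advance([
  [[0.005, 0, 0, 0, 0, 0, 0.1], [0.005, 0, 0, 0, 0, 0, 0.1], [0.005, 0, 0, 0, 0, 0, 0]],
], clamp_n=40)

```text
time: 36.0
tcp_pos: [0.6077, 0.0488, 0.0896]
tcp_rot: [[1.0, -0.031, 0.003], [-0.031, -1.0, 0.001], [0.003, -0.001, -1.0]]
ft_force: [6.5, -3.8, -5.2]
width: 0.0133
grip_force: 39.6
```

```bash
python3 - <<'E'
from h import *
needle(shot('scene'),(237.2,215.4))
E
```

```text
hub [237.  215.3] needle 0.103 contrast 67 green (np.float64(0.18), np.float64(0.68)) red (np.float64(0.9), np.float64(1.82))
```

advance([
  [[0.005, 0, 0, 0, 0, 0, 0.1], [0.005, 0, 0, 0, 0, 0, 0.1], [0.005, 0, 0, 0, 0, 0, 0]],
], clamp_n=40)

```text
time: 36.35
tcp_pos: [0.6077, 0.0485, 0.0896]
tcp_rot: [[0.973, -0.229, 0.003], [-0.229, -0.973, 0.0], [0.003, -0.001, -1.0]]
ft_force: [5.5, -3.1, -3.5]
width: 0.0137
grip_force: 39.6
```

```bash
python3 - <<'E'
from h import *
needle(shot('scene'),(237,215.3));deltas(.6056,.049,.09,1.3)
E
```

```text
hub [236.9 215.3] needle 0.199 contrast 62 green (np.float64(0.22), np.float64(0.7)) red (np.float64(0.9), np.float64(1.82))
t 36.4 tcp [0.6077 0.0485 0.0896] yawY -1.8 j7 -1.99 tilt [ 0.003  0.    -1.   ] F [ 5.9 -4.  -3.7] w 0.0138
  move tool [-0.0022 -0.     -0.0004] rz 0.041
```

advance([
  [[0.005, 0, 0, 0, 0, 0, 0.1], [0.005, 0, 0, 0, 0, 0, 0.1], [0.005, 0, 0, 0, 0, 0, 0]],
], clamp_n=40)

```text
time: 36.7
tcp_pos: [0.6076, 0.0482, 0.0896]
tcp_rot: [[0.908, -0.418, 0.003], [-0.418, -0.908, -0.0], [0.002, -0.001, -1.0]]
ft_force: [5.9, -2.9, -3.7]
width: 0.0139
grip_force: 39.6
```

```bash
python3 - <<'E'
from h import *
needle(shot('scene'),(236.9,215.3))
E
```

```text
hub [236.6 215.3] needle 0.323 contrast 65 green (np.float64(0.06), np.float64(0.7)) red (np.float64(0.9), np.float64(1.88))
```

advance([
  [[0.005, 0, 0, 0, 0, 0, 0.1], [0.005, 0, 0, 0, 0, 0, 0.1], [0.005, 0, 0, 0, 0, 0, 0]],
], clamp_n=40)

```text
time: 37.05
tcp_pos: [0.6075, 0.048, 0.0896]
tcp_rot: [[0.807, -0.59, 0.002], [-0.59, -0.807, -0.0], [0.002, -0.001, -1.0]]
ft_force: [4.6, -4.1, -3.7]
width: 0.0139
grip_force: 39.6
```

```bash
python3 - <<'E'
from h import *
needle(shot('scene'),(236.9,215.3));deltas(.6056,.049,.09,1.3)
E
```

```text
hub [236.5 215.1] needle 0.508 contrast 65 green (np.float64(0.06), np.float64(0.68)) red (np.float64(0.86), np.float64(1.88))
t 37.1 tcp [0.6074 0.048  0.0896] yawY -2.2 j7 -2.33 tilt [ 0.002 -0.    -1.   ] F [ 5.3 -5.  -3.5] w 0.0136
  move tool [-0.002   0.0003 -0.0004] rz -0.359
```

Needle is about 0.43, mid-green. I release the screw and recheck with my hand off.

advance([
  [[0.04, 0, 0, 0, 0, 0, 0], [0.04, 0, 0, 0, 0, 0, 0], [0.04, 0, 0, 0, 0, 0, 0], [0.04, 0, 0, 0, 0, 0, 0], [0.04, 0, 0, -0.03, 0, 0, 0], [0.04, 0, 0, -0.04, 0, 0, 0], [0.04, 0, 0, -0.04, 0, 0, 0], [0.04, 0, 0, -0.02, 0, 0, 0], [0.04, 0, 0, 0, 0, 0, 0], [0.04, 0, 0, 0, 0, 0, 0]],
])

```text
time: 38.1
tcp_pos: [0.6053, 0.0498, 0.2196]
tcp_rot: [[0.809, -0.587, -0.002], [-0.587, -0.809, 0.002], [-0.002, -0.0, -1.0]]
ft_force: [-1.0, 0.4, -0.1]
width: 0.0398
grip_force: 0.0
```

```bash
python3 - <<'E'
from h import *
d=shot('scene');needle(d,(236.5,215.2));print(blobs(d,(22,120,100),(34,255,255)))
deltas(.6056,.049,.2,1.728)
E
```

```text
hub [236.4 215.1] needle 0.5 contrast 64 green (np.float64(0.04), np.float64(0.72)) red (np.float64(0.9), np.float64(1.88))
[((np.float64(225.3), np.float64(168.8)), 23, (222, 165, 9, 8))]
t 38.15 tcp [0.6046 0.0497 0.2185] yawY -2.199 j7 -2.33 tilt [-0.004  0.001 -1.   ] F [ 0.3 -1.3  0.1] w 0.0401
  move tool [ 0.0013 -0.0001  0.0185] rz -0.785
```

advance([
  [[0.05, 0, 0, 0, 0, 0, -0.131], [0.05, 0, 0, 0, 0, 0, -0.131], [0.05, 0, 0, 0, 0, 0, -0.131], [0.05, 0, 0, 0, 0, 0, -0.131], [0.05, 0, 0, 0, 0, 0, -0.131], [0.05, 0, 0, 0, 0, 0, -0.13], [0.05, 0, 0.04, 0, 0, 0, 0], [0.05, 0.001, 0.04, 0, 0, 0, 0], [0.05, 0.001, 0.0418, 0, 0, 0, 0], [0.05, 0, 0, 0, 0, 0, 0], [0.05, 0, 0, 0, 0, 0, 0]],
])

```text
time: 39.25
tcp_pos: [0.6252, -0.0722, 0.217]
tcp_rot: [[0.988, 0.153, -0.006], [0.153, -0.988, 0.002], [-0.006, -0.003, -1.0]]
ft_force: [-0.0, -0.2, 0.2]
width: 0.0503
grip_force: 0.0
```

```bash
python3 - <<'E'
from h import *
import pickle
d=shot('wrist');pickle.dump(d,open('d13.pkl','wb'))
needle(shot('scene'),(236.5,215.2))
print(blobs(d,(18,100,60),(36,255,255)))
for z in (.108,.15): print([np.round(proj(d,(.6246+a*.988+b*-.156,-.0706+a*.156+b*.988,z)),1) for a,b in((0,0),(.018,.008),(-.018,.008),(.021,.018),(-.021,-.018))])
deltas(.6253,-.0705,.1185,1.728-np.pi)
E
```

```text
hub [236.4 215.1] needle 0.518 contrast 96 green (np.float64(0.08), np.float64(0.74)) red (np.float64(0.92), np.float64(1.84))
[((np.float64(113.9), np.float64(14.8)), 2318, (64, 0, 97, 37)), ((np.float64(273.0), np.float64(35.7)), 6678, (223, 0, 102, 82)), ((np.float64(383.9), np.float64(63.9)), 3990, (347, 28, 73, 71)), ((np.float64(243.5), np.float64(189.0)), 2922, (206, 159, 69, 66)), ((np.float64(164.6), np.float64(286.7)), 388, (159, 261, 16, 52)), ((np.float64(345.5), np.float64(287.3)), 393, (336, 261, 17, 52)), ((np.float64(372.9), np.float64(330.0)), 1866, (265, 322, 196, 15)), ((np.float64(170.3), np.float64(332.3)), 86, (164, 328, 16, 9))]
[array([253.4, 190.3]), array([244.6, 171.6]), array([245.2, 208.4]), array([233.7, 168.4]), array([272.3, 211.3])]
[array([253. , 205.6]), array([242.7, 184. ]), array([243.4, 226.3]), array([229.8, 180.4]), array([275. , 229.6])]
t 39.35 tcp [ 0.6256 -0.0689  0.2178] yawY -1.413 j7 -1.39 tilt [-0.005  0.003 -1.   ] F [-0.1  0.2 -0. ] w 0.0504
  move tool [-0.0001  0.0019  0.0993] rz 0.001
```

```bash
python3 - <<'E'
from h import *
import pickle
d=pickle.load(open('d13.pkl','rb'))
g=cv2.cvtColor(d['img'],cv2.COLOR_RGB2HSV)
for r in(165,175,192,205,215,222): print(r,'V',g[r,200:290:2,2].tolist(),'\n   H',g[r,200:290:2,0].tolist())
E
```

```text
165 V [239, 240, 240, 240, 241, 209, 169, 161, 110, 111, 111, 109, 111, 121, 118, 113, 108, 107, 111, 111, 112, 110, 110, 112, 115, 112, 109, 113, 108, 102, 55, 59, 59, 71, 88, 86, 92, 90, 91, 92, 124, 170, 172, 172, 174] 
   H [173, 174, 173, 174, 173, 0, 173, 0, 18, 17, 20, 19, 18, 18, 19, 18, 20, 19, 18, 19, 18, 18, 18, 18, 60, 0, 150, 8, 170, 0, 23, 0, 60, 15, 0, 20, 175, 174, 9, 6, 173, 177, 177, 177, 0]
175 V [241, 241, 241, 241, 235, 153, 167, 163, 166, 165, 165, 162, 162, 164, 167, 167, 167, 166, 207, 213, 210, 208, 210, 146, 138, 142, 139, 138, 138, 139, 141, 145, 202, 209, 210, 207, 208, 194, 188, 173, 171, 172, 221, 243, 233] 
   H [0, 168, 174, 165, 168, 18, 19, 18, 18, 18, 18, 18, 18, 18, 18, 18, 18, 18, 22, 21, 21, 21, 21, 21, 21, 21, 21, 21, 21, 21, 21, 21, 21, 21, 21, 21, 21, 14, 0, 3, 0, 8, 177, 175, 176]
192 V [162, 160, 162, 183, 239, 239, 239, 239, 238, 241, 206, 124, 123, 121, 119, 127, 127, 147, 198, 209, 206, 210, 183, 201, 209, 211, 208, 209, 210, 211, 208, 204, 189, 207, 211, 215, 242, 230, 238, 237, 236, 236, 236, 237, 202] 
   H [53, 53, 54, 17, 22, 22, 22,
[... 700 characters left out ...]
, 210, 222, 241, 240, 241, 241, 183, 164, 166, 162, 153, 138, 139, 141, 139, 140, 128, 117, 117] 
   H [47, 47, 36, 36, 45, 45, 36, 30, 42, 30, 36, 35, 36, 30, 17, 30, 30, 20, 27, 19, 30, 21, 20, 20, 20, 20, 20, 24, 28, 28, 28, 26, 19, 20, 20, 24, 24, 14, 14, 12, 12, 10, 16, 16, 16]
222 V [223, 224, 224, 223, 224, 223, 226, 223, 225, 226, 226, 226, 227, 227, 226, 228, 228, 226, 228, 226, 224, 225, 219, 241, 241, 241, 241, 241, 240, 241, 241, 239, 215, 225, 224, 226, 225, 225, 227, 225, 227, 227, 187, 171, 151] 
   H [10, 10, 10, 15, 18, 18, 12, 8, 17, 10, 13, 17, 17, 13, 15, 17, 13, 15, 15, 17, 17, 13, 20, 26, 28, 28, 28, 28, 28, 27, 28, 25, 20, 4, 15, 17, 17, 19, 15, 17, 15, 15, 16, 19, 19]
```

Tab centre column 254 in the image, so the gauge is at about (.625,-.0715). Descending to grip it.

advance([
  [[0.05, 0, 0, 0, 0, 0, 0], [0.05, 0, 0.0026, 0.03, 0, 0, 0], [0.05, 0, 0, 0.03, 0, 0, 0], [0.05, 0, 0, 0.025, 0, 0, 0], [0.05, 0, 0, 0.012, 0, 0, 0], [0.05, 0, 0, 0, 0, 0, 0], [0.05, 0, 0, 0, 0, 0, 0]],
], clamp_n=20)

```text
time: 40.05
tcp_pos: [0.6273, -0.0722, 0.1231]
tcp_rot: [[0.988, 0.157, -0.001], [0.157, -0.988, 0.002], [-0.001, -0.002, -1.0]]
ft_force: [-0.5, -0.2, 0.0]
width: 0.0504
grip_force: 0.0
```

```bash
python3 - <<'E'
from h import *
deltas(.6253,-.0715,.1175,1.728-np.pi)
needle(shot('scene'),(236.5,215.2))
E
```

```text
t 40.05 tcp [ 0.6273 -0.0722  0.1231] yawY -1.413 j7 -1.4 tilt [-0.001  0.002 -1.   ] F [-0.5 -0.2  0. ] w 0.0504
  move tool [-0.0019 -0.001   0.0056] rz 0.001
hub [236.  214.7] needle 0.491 contrast 94 green (np.float64(0.08), np.float64(0.7)) red (np.float64(0.88), np.float64(1.78))
```

advance([
  [[0.05, -0.001, -0.001, 0.005, 0, 0, 0], [0.05, 0, 0, 0, 0, 0, 0], [0.01, 0, 0, 0, 0, 0, 0], [0.01, 0, 0, 0, 0, 0, 0], [0.01, 0, 0, 0, 0, 0, 0], [0.01, 0, 0, 0, 0, 0, 0], [0.01, 0, 0, 0, 0, 0, 0]],
], clamp_n=20)

```text
time: 40.8
tcp_pos: [0.6254, -0.0716, 0.1173]
tcp_rot: [[0.988, 0.156, -0.002], [0.156, -0.988, 0.002], [-0.002, -0.002, -1.0]]
ft_force: [0.5, -2.1, -0.9]
width: 0.0159
grip_force: 20.0
```

```bash
python3 - <<'E'
from h import *
deltas(.6253,-.0715,.1175,1.728-np.pi)
needle(shot('scene'),(236.5,215.2))
E
```

```text
t 40.8 tcp [ 0.6254 -0.0716  0.1173] yawY -1.414 j7 -1.4 tilt [-0.002  0.002 -1.   ] F [ 0.5 -2.1 -0.9] w 0.0159
  move tool [-0.0001 -0.0001 -0.0002] rz -0.0
hub [236.1 214.8] needle 0.513 contrast 93 green (np.float64(0.08), np.float64(0.66)) red (np.float64(0.84), np.float64(1.82))
```

advance([
  [[0.01, 0, 0, -0.01, 0, 0, 0], [0.01, 0, 0, -0.02, 0, 0, 0], [0.01, 0, 0, -0.03, 0, 0, 0], [0.01, 0, 0, -0.03, 0, 0, 0], [0.01, 0, 0, -0.03, 0, 0, 0], [0.01, 0, 0, -0.015, 0, 0, -0.028], [0.01, -0.0176, -0.0323, 0, 0, 0, 0], [0.01, -0.0176, -0.0323, 0, 0, 0, 0], [0.01, -0.0177, -0.0323, 0, 0, 0, 0], [0.01, -0.0177, -0.0323, 0, 0, 0, 0], [0.01, -0.0177, -0.0323, 0, 0, 0, 0], [0.01, -0.0177, -0.0323, 0, 0, 0, 0], [0.01, -0.0176, -0.0323, 0, 0, 0, 0], [0.01, 0, 0, 0, 0, 0, 0], [0.01, 0, 0, 0, 0, 0, 0], [0.01, 0, 0, 0, 0, 0, 0]],
], clamp_n=20)

```text
time: 42.45
tcp_pos: [0.4632, 0.1262, 0.2528]
tcp_rot: [[0.983, 0.183, -0.002], [0.183, -0.983, 0.001], [-0.002, -0.001, -1.0]]
ft_force: [0.8, -0.3, -2.2]
width: 0.016
grip_force: 20.0
```

```bash
python3 - <<'E'
from h import *
import pickle
deltas(.4623,.1277,.155,1.756-np.pi)
d=shot('wrist');pickle.dump(d,open('d14.pkl','wb'))
print(blobs(d,(105,130,40),(125,255,255)),blobs(d,(18,100,60),(36,255,255)))
needle(shot('scene'),(236,214.7))
E
```

```text
t 42.45 tcp [0.4632 0.1262 0.2528] yawY -1.387 j7 -1.75 tilt [-0.002  0.001 -1.   ] F [ 0.8 -0.3 -2.2] w 0.016
  move tool [-0.0004 -0.0015  0.0979] rz -0.001
[((np.float64(323.6), np.float64(55.7)), 270, (317, 27, 19, 61)), ((np.float64(370.8), np.float64(84.3)), 27, (367, 80, 7, 8)), ((np.float64(254.6), np.float64(160.9)), 3685, (222, 132, 66, 61))] [((np.float64(451.5), np.float64(57.1)), 2141, (420, 32, 64, 50)), ((np.float64(62.5), np.float64(121.3)), 1643, (36, 96, 53, 52)), ((np.float64(156.2), np.float64(171.4)), 1444, (132, 148, 50, 49)), ((np.float64(254.5), np.float64(236.0)), 2475, (226, 203, 59, 71)), ((np.float64(220.8), np.float64(292.1)), 108, (219, 269, 5, 43)), ((np.float64(289.1), np.float64(293.3)), 147, (285, 272, 7, 41)), ((np.float64(255.1), np.float64(301.9)), 146, (240, 300, 31, 5)), ((np.float64(332.2), np.float64(329.6)), 1397, (262, 323, 135, 14)), ((np.float64(156.2), np.float64(332.0)), 694, (100, 328, 120, 9))]
hub [236.5 215.1] needle 0.031 contrast 92 green (np.float64(0.1), np.float64(0.68)) red (np.float64(0.9), np.float64(1.86))
```

advance([
  [[0.01, 0, -0.0008, 0.03, 0, 0, 0], [0.01, 0, 0, 0.03, 0, 0, 0], [0.01, 0, 0, 0.03, 0, 0, 0], [0.01, 0, 0, 0.015, 0, 0, 0], [0.01, 0, 0, 0, 0, 0, 0], [0.01, 0, 0, 0, 0, 0, 0]],
], clamp_n=20)

```text
time: 43.15
tcp_pos: [0.4629, 0.1277, 0.148]
tcp_rot: [[0.983, 0.183, -0.003], [0.183, -0.983, 0.001], [-0.002, -0.002, -1.0]]
ft_force: [0.5, 0.4, -1.4]
width: 0.0159
grip_force: 20.0
```

```bash
python3 - <<'E'
from h import *
deltas(.4623,.1277,.0775,1.756-np.pi)
E
```

```text
t 43.15 tcp [0.4629 0.1277 0.148 ] yawY -1.387 j7 -1.8 tilt [-0.003  0.001 -1.   ] F [ 0.5  0.4 -1.4] w 0.0159
  move tool [-0.0004  0.0001  0.0705] rz -0.002
```

advance([
  [[0.01, 0, 0, 0.015, 0, 0, 0], [0.01, 0, 0, 0.015, 0, 0, 0], [0.01, 0, 0, 0, 0, 0, 0]],
], clamp_n=20)

```text
time: 43.45
tcp_pos: [0.4622, 0.1279, 0.1178]
tcp_rot: [[0.983, 0.183, -0.003], [0.183, -0.983, 0.001], [-0.003, -0.002, -1.0]]
ft_force: [-0.8, 0.5, -1.1]
width: 0.0162
grip_force: 20.0
```

advance([
  [[0.01, 0, 0, 0.015, 0, 0, 0], [0.01, 0, 0, 0.013, 0, 0, 0], [0.01, 0, 0, 0.006, 0, 0, 0], [0.01, 0, 0, 0, 0, 0, 0], [0.01, 0, 0, 0.005, 0, 0, 0], [0.01, 0, 0, 0, 0, 0, 0]],
])

```text
time: 44.05
tcp_pos: [0.4622, 0.1283, 0.0788]
tcp_rot: [[0.983, 0.184, -0.002], [0.184, -0.983, 0.001], [-0.002, -0.002, -1.0]]
ft_force: [0.6, 0.4, -1.4]
width: 0.0156
grip_force: 20.0
```

advance([
  [[0.01, 0, 0, 0.002, 0, 0, 0], [0.01, 0, 0, 0, 0, 0, 0], [0.044, 0, 0, 0, 0, 0, 0], [0.044, 0, 0, 0, 0, 0, 0], [0.044, 0, 0, 0, 0, 0, 0], [0.044, 0, 0, 0, 0, 0, 0], [0.044, 0, 0, -0.03, 0, 0, 0], [0.044, 0, 0, -0.04, 0, 0, 0], [0.044, 0, 0, -0.04, 0, 0, 0], [0.044, 0, 0, -0.04, 0, 0, 0], [0.044, 0, 0, -0.02, 0, 0, 0], [0.044, -0.03, 0, 0, 0, 0, 0], [0.044, -0.03, 0, 0, 0, 0, 0], [0.044, 0, 0, 0, 0, 0, 0], [0.044, 0, 0, 0, 0, 0, 0]],
], clamp_n=20)

```text
time: 45.55
tcp_pos: [0.4036, 0.117, 0.2474]
tcp_rot: [[0.983, 0.184, -0.001], [0.184, -0.983, 0.001], [-0.001, -0.002, -1.0]]
ft_force: [1.5, 0.6, 0.6]
width: 0.0438
grip_force: 0.0
```

```bash
python3 - <<'E'
from h import *
import pickle
deltas(.4623,.1277,.0775,1.756-np.pi)
D={n:shot(n) for n in('wrist','top','scene')};pickle.dump(D,open('d15.pkl','wb'));D0=pickle.load(open('d0.pkl','rb'))
needle(D['scene'],(236,214.7))
for n in('top','scene'):
    print(n,'yellow',blobs(D[n],(22,150,120),(32,255,255),10),'\n was',blobs(D0[n],(22,150,120),(32,255,255),10))
    print(' red',[(b[0],b[1]) for b in blobs(D[n],(0,140,90),(8,255,255),30)])
d=D['wrist'];print('wrist',blobs(d,(18,100,60),(36,255,255),200))
for z in(.068,.11): print(np.round(proj(d,(.4613,.1274,z)),1))
df=cv2.absdiff(D['top']['img'],D0['top']['img']).max(2);m=(df>60).astype(np.uint8)
n,l,s,c=cv2.connectedComponentsWithStats(cv2.morphologyEx(m,cv2.MORPH_OPEN,np.ones((2,2),np.uint8)))
print('diff',[(np.round(c[i]).tolist(),int(s[i,4])) for i in range(1,n) if s[i,4]>12])
E
```

```text
t 45.55 tcp [0.4036 0.117  0.2474] yawY -1.386 j7 -1.74 tilt [-0.001  0.001 -1.   ] F [1.5 0.6 0.6] w 0.0438
  move tool [0.0597 0.0005 0.1698] rz -0.0
hub [236.5 215.1] needle 0.042 contrast 90 green (np.float64(0.1), np.float64(0.68)) red (np.float64(0.9), np.float64(1.86))
top yellow [((np.float64(14.8), np.float64(150.6)), 1997, (0, 116, 34, 99)), ((np.float64(2.0), np.float64(194.6)), 11, (0, 192, 6, 5)), ((np.float64(201.7), np.float64(225.8)), 14, (201, 223, 3, 6))] 
 was [((np.float64(14.9), np.float64(152.7)), 2180, (0, 116, 34, 99)), ((np.float64(202.2), np.float64(227.6)), 22, (201, 223, 3, 11))]
 red [((np.float64(478.6), np.float64(168.6)), 34), ((np.float64(228.2), np.float64(178.4)), 165), ((np.float64(113.2), np.float64(222.9)), 75)]
scene yellow [] 
 was [((np.float64(337.8), np.float64(193.7)), 61, (333, 189, 10, 10)), ((np.float64(337.9), np.float64(207.2)), 59, (332, 202, 12, 11))]
 r
[... 464 characters left out ...]
loat64(174.3), np.float64(286.4)), 320, (169, 262, 15, 50)), ((np.float64(335.5), np.float64(287.3)), 363, (327, 262, 15, 51)), ((np.float64(367.8), np.float64(330.0)), 1680, (271, 322, 178, 15))]
[255.5 121.4]
[255.5 124.3]
diff [([253.0, 157.0], 61), ([236.0, 154.0], 18), ([239.0, 166.0], 27), ([256.0, 168.0], 18), ([269.0, 174.0], 23), ([260.0, 173.0], 14), ([265.0, 173.0], 13), ([255.0, 178.0], 32), ([338.0, 215.0], 398), ([210.0, 240.0], 1455), ([128.0, 224.0], 723), ([180.0, 232.0], 59), ([257.0, 243.0], 328), ([106.0, 251.0], 514), ([148.0, 251.0], 34), ([193.0, 264.0], 210), ([146.0, 263.0], 48), ([136.0, 273.0], 138), ([218.0, 336.0], 291), ([2.0, 314.0], 35), ([226.0, 376.0], 109)]
```

advance([
  [[0.044, -0.02, 0.04, -0.02, 0, 0, 0], [0.044, -0.01, 0.04, -0.02, 0, 0, 0], [0.044, 0, 0.04, 0, 0, 0, 0], [0.044, 0, 0.04, 0, 0, 0, 0], [0.044, 0, 0.04, 0, 0, 0, 0], [0.044, 0, 0, 0, 0, 0, 0], [0.044, 0, 0, 0, 0, 0, 0], [0.044, 0, 0, 0, 0, 0, 0]],
])

```text
time: 46.5
tcp_pos: [0.4111, -0.0841, 0.2864]
tcp_rot: [[0.983, 0.185, -0.003], [0.185, -0.983, 0.002], [-0.003, -0.003, -1.0]]
ft_force: [0.0, -0.2, -0.0]
width: 0.0438
grip_force: 0.0
```

```bash
python3 - <<'E'
from h import *
t=shot('top');s=shot('scene')
for n in(t,s):
    print([np.round(proj(n,p),1).tolist() for p in((.4776,.3593,.057),(.488,.2535,.057),(.4613,.1274,.1))])
    print([(np.round(b[0],1).tolist(),b[1]) for b in blobs(n,(0,140,90),(8,255,255),30)],'yellow',[(np.round(b[0],1).tolist(),b[1]) for b in blobs(n,(22,150,120),(32,255,255),10)])
needle(s,(236.4,215))
print([(b[0],b[1]) for b in blobs(t,(105,130,60),(125,255,255))])
deltas(.45,0,.25)
E
```

```text
[[113.7, 223.4], [153.1, 220.0], [197.1, 229.2]]
[([478.6, 168.6], 34), ([228.2, 178.4], 161), ([113.2, 222.9], 76), ([154.8, 238.2], 75)] yellow [([15.0, 153.0], 2186), ([201.7, 227.4], 21)]
[[416.9, 272.6], [371.2, 244.5], [337.0, 194.5]]
[([112.5, 79.2], 52), ([269.8, 212.6], 257), ([381.4, 230.7], 84), ([418.0, 273.5], 114)] yellow [([338.0, 194.6], 44), ([337.9, 208.0], 47)]
hub [236.5 215.1] needle 0.035 contrast 94 green (np.float64(0.12), np.float64(0.68)) red (np.float64(0.9), np.float64(1.86))
[((np.float64(167.3), np.float64(116.0)), 99), ((np.float64(202.1), np.float64(231.6)), 524), ((np.float64(388.6), np.float64(238.7)), 149)]
t 46.6 tcp [ 0.411  -0.0839  0.2866] yawY -1.384 j7 -1.24 tilt [-0.003  0.002 -1.   ] F [-0.3 -0.1 -0.1] w 0.0438
  move tool [ 0.054  -0.0751  0.0366] rz 0
```

The second can has been knocked aside, so I check whether it still stands on the tub floor.

```bash
python3 - <<'E'
from h import *
t=shot('top');s=shot('scene')
p=tri((t,154.8,238.2),(s,381.4,230.7));print('dot',p,onz(t,154.8,238.2,.057),onz(s,381.4,230.7,.057))
c=np.array([.480,.318]);y=np.array([-.147,.989]);x=np.array([.989,.147]);q=p[:2]-c;print('tub xy',q@x,q@y)
g=blobs(t,(10,120,100),(21,255,255),80);print([b for b in g if b[0][1]>200 and b[0][0]<220])
for n,b in(('top',t),('scene',s)): print(n,[k for k in blobs(b,(0,120,60),(9,255,255),10)])
E
```

```text
dot [0.43818558 0.24658323 0.05682629] [0.43837908 0.24612258 0.057     ] [0.43806591 0.24701731 0.057     ]
tub xy -0.05185272442286681 -0.06448447042095393
[((np.float64(113.9), np.float64(223.3)), 278, (103, 213, 22, 21)), ((np.float64(155.6), np.float64(238.5)), 275, (145, 229, 22, 20))]
top [((np.float64(477.0), np.float64(168.4)), 73, (473, 164, 9, 10)), ((np.float64(228.3), np.float64(178.0)), 188, (221, 170, 16, 16)), ((np.float64(113.1), np.float64(223.1)), 79, (108, 219, 11, 9)), ((np.float64(154.9), np.float64(238.3)), 77, (150, 234, 10, 10))]
scene [((np.float64(112.9), np.float64(79.5)), 85, (108, 75, 11, 10)), ((np.float64(269.6), np.float64(212.5)), 277, (261, 204, 18, 18)), ((np.float64(381.4), np.float64(230.6)), 90, (376, 226, 12, 10)), ((np.float64(375.9), np.float64(249.7)), 14, (370, 247, 12, 5)), ((np.float64(418.0), np.float64(273.6)), 118, (412, 268, 13, 12)), ((np.float64(408.6), np.float64(292.2)), 48, (399, 285, 22, 12)), ((np.float64(506.1), np.float64(359.5)), 20, (503, 355, 7, 10))]
```

Dot height is 57 mm and the can's edge is about 13 mm clear of the inner wall, so it still stands upright on the tub floor. Handing in.

```bash
python3 -c "
from bench import env
print(env.hand_in())"
```

```text
the job is handed in; nothing more can be done
None
```

The job is handed in (no verdict came back): air line vented, gap set with the needle at about 0.45 (mid-green), gauge hung back upright in its rest, and both reject cans upright in the tub, one of which was knocked about 5 cm but still stands on the tub floor.

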